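# Sort the ejector moulds and start the soak

## Task

Clear the casting board: every mould whose plunger is pulled out still holds a casting, so stand it upright on the floor of the round soaking can, packed closely so that all of them fit; every mould whose plunger is pushed in is empty, so stand it upright in the wooden tray, and leave all plungers as they are. When every mould is in its place, throw the heater's switch lever fully over to on. Leave the offcut cup and the plain aluminium casting where they stand.

Things in the scene. Friction and masses are not known exactly. Their poses are not given: they have to be found in the camera images.
- can: fixed round open aluminium can (the soaking can) on a flat round heater foot of radius 88 mm, 10 mm thick; outer radius 76.5 mm, inner 72 mm, rim 62 mm and inner floor 16 mm above the table. Six moulds fit round the wall and one in the middle only if packed closely (pitch 47 mm leaves about 3 mm to spare). Origin at the centre of its underside, z up
- tray: fixed shallow plywood tray, 230 (its x) x 130 (its y) mm outside, walls 4 mm thick and 28 mm high, floor 4 mm thick; origin at the centre of its underside, its x along its long side, z up.
- switch (a joint): heater switch, a toggle lever: 0 = off (a start may be up to 0.12), 1.0 rad = thrown fully over (on); stays where it is left and moves with about 1 N at the tip. Steel rod 10 mm thick, 90 mm from its pivot to the centre of its 26 mm black ball; leans 0.5 rad to its block's own -x side at 0 and 0.5 rad to the +x side at 1.0
- switch_base: the block of the switch, 70 (x) x 50 x 25 mm, fixed on the table; origin at the centre of its underside, z up. The lever's pivot is 22 mm above the origin, the lever swings in the block's own x-z plane, towards its own +x to switch on; the ball's centre is 101 mm above the table at either end, 112 mm when upright
- M1: ejector mould (None if absent): steel cylinder 44 mm wide, 60 mm tall, 0.3 kg (up to a third more or less), low centre of mass, at first on the 8 mm thick grey board. A plunger rises from its top: thin stem, dark round wooden grip 20 mm wide and 34 mm tall whose lower end is 66 mm + joint value, upper end 100 mm + joint value above the origin. Origin: centre of the underside, z up along the cylinder
- M1_plunger (a joint): plunger of M1: 0 = pushed fully in, 0.036 m = pulled fully out; at the start nearly in (under 5 mm: mould empty) or nearly out (over 27 mm: a casting is inside). Stiff, about 8 N: the mould can be lifted by the grip without the plunger moving, but pressing down hard pushes it in
- M2: ejector mould (None if absent): steel cylinder 44 mm wide, 60 mm tall, 0.3 kg (up to a third more or less), low centre of mass, at first on the 8 mm thick grey board. A plunger rises from its top: thin stem, dark round wooden grip 20 mm wide and 34 mm tall whose lower end is 66 mm + joint value, upper end 100 mm + joint value above the origin. Origin: centre of the underside, z up along the cylinder
- M2_plunger (a joint): plunger of M2: 0 = pushed fully in, 0.036 m = pulled fully out; at the start nearly in (under 5 mm: mould empty) or nearly out (over 27 mm: a casting is inside). Stiff, about 8 N: the mould can be lifted by the grip without the plunger moving, but pressing down hard pushes it in
- M3: ejector mould (None if absent): steel cylinder 44 mm wide, 60 mm tall, 0.3 kg (up to a third more or less), low centre of mass, at first on the 8 mm thick grey board. A plunger rises from its top: thin stem, dark round wooden grip 20 mm wide and 34 mm tall whose lower end is 66 mm + joint value, upper end 100 mm + joint value above the origin. Origin: centre of the underside, z up along the cylinder
- M3_plunger (a joint): plunger of M3: 0 = pushed fully in, 0.036 m = pulled fully out; at the start nearly in (under 5 mm: mould empty) or nearly out (over 27 mm: a casting is inside). Stiff, about 8 N: the mould can be lifted by the grip without the plunger moving, but pressing down hard pushes it in
- M4: ejector mould (None if absent): steel cylinder 44 mm wide, 60 mm tall, 0.3 kg (up to a third more or less), low centre of mass, at first on the 8 mm thick grey board. A plunger rises from its top: thin stem, dark round wooden grip 20 mm wide and 34 mm tall whose lower end is 66 mm + joint value, upper end 100 mm + joint value above the origin. Origin: centre of the underside, z up along the cylinder
- M4_plunger (a joint): plunger of M4: 0 = pushed fully in, 0.036 m = pulled fully out; at the start nearly in (under 5 mm: mould empty) or nearly out (over 27 mm: a casting is inside). Stiff, about 8 N: the mould can be lifted by the grip without the plunger moving, but pressing down hard pushes it in
- M5: ejector mould (None if absent): steel cylinder 44 mm wide, 60 mm tall, 0.3 kg (up to a third more or less), low centre of mass, at first on the 8 mm thick grey board. A plunger rises from its top: thin stem, dark round wooden grip 20 mm wide and 34 mm tall whose lower end is 66 mm + joint value, upper end 100 mm + joint value above the origin. Origin: centre of the underside, z up along the cylinder
- M5_plunger (a joint): plunger of M5: 0 = pushed fully in, 0.036 m = pulled fully out; at the start nearly in (under 5 mm: mould empty) or nearly out (over 27 mm: a casting is inside). Stiff, about 8 N: the mould can be lifted by the grip without the plunger moving, but pressing down hard pushes it in
- M6: ejector mould (None if absent): steel cylinder 44 mm wide, 60 mm tall, 0.3 kg (up to a third more or less), low centre of mass, at first on the 8 mm thick grey board. A plunger rises from its top: thin stem, dark round wooden grip 20 mm wide and 34 mm tall whose lower end is 66 mm + joint value, upper end 100 mm + joint value above the origin. Origin: centre of the underside, z up along the cylinder
- M6_plunger (a joint): plunger of M6: 0 = pushed fully in, 0.036 m = pulled fully out; at the start nearly in (under 5 mm: mould empty) or nearly out (over 27 mm: a casting is inside). Stiff, about 8 N: the mould can be lifted by the grip without the plunger moving, but pressing down hard pushes it in
- M7: ejector mould (None if absent): steel cylinder 44 mm wide, 60 mm tall, 0.3 kg (up to a third more or less), low centre of mass, at first on the 8 mm thick grey board. A plunger rises from its top: thin stem, dark round wooden grip 20 mm wide and 34 mm tall whose lower end is 66 mm + joint value, upper end 100 mm + joint value above the origin. Origin: centre of the underside, z up along the cylinder
- M7_plunger (a joint): plunger of M7: 0 = pushed fully in, 0.036 m = pulled fully out; at the start nearly in (under 5 mm: mould empty) or nearly out (over 27 mm: a casting is inside). Stiff, about 8 N: the mould can be lifted by the grip without the plunger moving, but pressing down hard pushes it in
- M8: ejector mould (None if absent): steel cylinder 44 mm wide, 60 mm tall, 0.3 kg (up to a third more or less), low centre of mass, at first on the 8 mm thick grey board. A plunger rises from its top: thin stem, dark round wooden grip 20 mm wide and 34 mm tall whose lower end is 66 mm + joint value, upper end 100 mm + joint value above the origin. Origin: centre of the underside, z up along the cylinder
- M8_plunger (a joint): plunger of M8: 0 = pushed fully in, 0.036 m = pulled fully out; at the start nearly in (under 5 mm: mould empty) or nearly out (over 27 mm: a casting is inside). Stiff, about 8 N: the mould can be lifted by the grip without the plunger moving, but pressing down hard pushes it in
- M9: ejector mould (None if absent): steel cylinder 44 mm wide, 60 mm tall, 0.3 kg (up to a third more or less), low centre of mass, at first on the 8 mm thick grey board. A plunger rises from its top: thin stem, dark round wooden grip 20 mm wide and 34 mm tall whose lower end is 66 mm + joint value, upper end 100 mm + joint value above the origin. Origin: centre of the underside, z up along the cylinder
- M9_plunger (a joint): plunger of M9: 0 = pushed fully in, 0.036 m = pulled fully out; at the start nearly in (under 5 mm: mould empty) or nearly out (over 27 mm: a casting is inside). Stiff, about 8 N: the mould can be lifted by the grip without the plunger moving, but pressing down hard pushes it in
- chipcup: white ceramic cup of metal offcuts, 80 mm wide, 82 mm tall, loose: leave alone. Origin at the centre of its underside.
- slug1: plain aluminium casting, a cylinder 40 mm wide, 50 mm tall without plunger, loose: leave alone. Origin at the centre of its underside.

How it is judged:
By the outcome, as a careful person would: the job done as asked, in the order asked, and still so for the second after the job is handed in, with the robot touching nothing.
Of M1, M3, M4, M6, M8, M9 only 4 to 6 are there at a start; the rules pass over those that are not, and their reading is None.
Of M2, M5, M7 only 2 to 3 are there at a start; the rules pass over those that are not, and their reading is None.
At some moment in a run one of M1, M2, M3, M4, M5, M6, M7, M8, M9 may be knocked a few centimetres aside while the robot is not near it.
It also fails if it takes over 210 s, if anything falls off the work surface, if the arm or the gripper's body presses on something with over 40 N, if the wrist force passes 120 N, or if a joint passes its speed limit or range.

## Robot

A 6-joint arm with a two-finger parallel gripper is mounted at the origin on the work surface. World frame = base frame: x ahead of the robot, y to its left, z up, the work surface at z = 0. Lengths are in mm, angles in rad, forces in N, time in s.
With the tool pointing down it reaches from about 275 to 750 mm from the base axis. Payload 10.2 kg.
Tool frame: the origin (TCP) lies at the very end of the fingers, on their centre line; the grasp point (between the pads) lies 19 mm behind it (ctrl.tcp_to_grasp is the distance from the TCP to the grasp point, in mm); z points along the fingers, y is the direction in which the jaws open and shut (so a half turn about z gives the same grasp; the last joint's range is limited). The gripper opens to 85 mm and grips with 20 to 120 N. Pads are 22 mm wide; open, the fingers measure 114 mm over their backs; the gripper's body (76 mm by 85 mm) begins 54 mm behind the grasp point. The pads swing forward as they close: fully open they stand 13 mm farther back than shut.
Start: joints at [1.101, 0.313, 1.498, -0, 1.331, -0.223], TCP at [128.271, 509.095, 231.294] pointing down, gripper open.
Joint ranges: [-2.94, 2.94], [-0.97, 2.17], [0.19, 2.56], [-1.23, 4.37], [0.02, 3.11], [-2.88, 2.88]. Speed limits (rad/s): [2.39, 2.39, 3.01, 3.14, 3.14, 3.14].

## Interface

Orientations are given as a unit quaternion [w, x, y, z].
In Python, from rig import ctrl, cams, job gives the robot as it stands. The module is installed in compiled form; this text tells all that it offers.
- The arm moves only by the tool drive_tool, never from a script. Its arguments are lists of equal length, an entry for each row: "gripper": the opening, from 0 (shut) to 1 (fully open); "dp": the shift along the tool's x, y, z normalised to -1 to 1, where 1 is 0.2 m, a list of three; "twist": the turn about the tool's z normalised to -1 to 1, where 1 is 90 degrees. In form: {"gripper": [gripper, ...], "dp": [[tx, ty, tz], ...], "twist": [twist, ...]}. A call has 1 to 20 rows; each row is the pose to reach, as a shift and turn from the pose commanded when the call began, along the tool's axes at that moment; what a row does not reach only later rows make up. A row lasts 1/10 s, in which the tool goes at most 50 mm and 8.59 degrees, less where a joint would pass 70% of its speed; a pose out of reach is approached as far as the arm can. A call with a number of a shift or a turn outside -1 to 1 is refused whole. A call with a gripper value outside its range is refused whole. The fingers move at their own pace and stop on an object; "newtons" is the grip in N (left out, the last holds). Time passes only in rows, so rows that repeat a pose let the fingers close. It gives the time, the measured TCP pose, the force and the opening at its end, in the units of the state.
- ctrl.sense(): the state, without advancing time (a new reading comes with each control period).
- cams.capture(name): name is "scene" or "top" or "wrist"; returns a dict with "pixels" (384x512x3 uint8, red, green, blue), "camera_matrix" (3x3 intrinsics, pixels), "xyz" and "orientation" of the camera in the world; the wrist camera has in their place "hand_eye" (4x4, takes a point from camera to tool coordinates, whose origin is the TCP and whose axes are the flange's). Camera axes: x right, y down, z forward; pixel columns grow to the right and rows downward; lengths in mm; the calibration is good to about 2 mm. A picture is of the moment at which its call begins: read the wrist's pose just before it. There is no depth.
- job.finish_job(): hands the job in, once; it reports no verdict.
The state is a dict: "time_s": time; "joints": joint angles; "dq": joint speeds; "tau": joint torques, N m; "eef_pos": TCP position; "ee_rot": TCP orientation; "force": force on the tool from outside, world axes, zero at the start; "wrist_torque": the same for the moment, N m; "grip_width": opening from 0.0 (shut) to 1.0 (fully open).
Only numpy, scipy, OpenCV 4.12 (cv2) and the standard library are available. Lean on these libraries where they do the work, as an engineer would, in place of code of your own. Each camera call takes 0.05 s, during which the arm holds its last target.

## Working session

There is one attempt and no reset: what is moved stays moved. The work goes in short steps, Python scripts to look and compute and a tool call to move; the robot and the scene stay as the last step left them, time stands still between calls to the robot, and variables do not carry over. Pictures are saved under pics/ and viewed, and the job is handed in when it is done.

Besides the shell and the picture viewer there is one more tool, called after ">>>" as name([rows], argument=value, ...), one row to a line, values as JSON. drive_tool: Moves the arm, as the interface text tells. Scaled input: -1 to 1 covers 0.2 m each way for a shift and 90 degrees each way for a turn. Its arguments: {"type":"object","properties":{"gripper":{"type":"array","items":{"type":"number"}},"dp":{"type":"array","items":{"type":"array","items":{"type":"number"}}},"twist":{"type":"array","items":{"type":"number"}},"newtons":{"type":"number"}},"required":["gripper","dp","twist"]}

```bash
mkdir -p pics
cat > h.py <<'E'
import numpy as np, cv2, json
from rig import ctrl, cams, job
from scipy.spatial.transform import Rotation as R
def cap(n,f):
    s=ctrl.sense(); d=cams.capture(n)
    cv2.imwrite(f'pics/{f}.png',d['pixels'][...,::-1])
    K=np.array(d['camera_matrix'])
    if 'hand_eye' in d:
        H=np.array(d['hand_eye']); q=s['ee_rot']; Rt=R.from_quat([q[1],q[2],q[3],q[0]]).as_matrix()
        Rc=Rt@H[:3,:3]; p=Rt@H[:3,3]+np.array(s['eef_pos'])
    else:
        q=d['orientation']; p=np.array(d['xyz']); Rc=R.from_quat([q[1],q[2],q[3],q[0]]).as_matrix()
    np.savez(f'pics/{f}.npz',K=K,R=Rc,p=p)
    return d['pixels'],K,Rc,p
def load(f):
    z=np.load(f'pics/{f}.npz'); return z['K'],z['R'],z['p']
def ray(f,u,v,z):
    K,Rc,p=load(f); d=Rc@np.linalg.inv(K)@np.array([u,v,1.]); t=(z-p[2])/d[2]; return p+t*d
def proj(f,P):
    K,Rc,p=load(f); c=Rc.T@(np.array(P,float)-p); h=K@c; return h[:2]/h[2]
def crop(f,u0,v0,u1,v1,k,o):
    im=cv2.imread(f'pics/{f}.png')[v0:v1,u0:u1]; cv2.imwrite(f'pics/{o}.png',cv2.resize(im,None,fx=k,fy=k,interpolation=cv2.INTER_CUBIC))
E
python3 - <<'E'
from h import *
print(ctrl.sense())
for n in('scene','top','wrist'):
    _,K,Rc,p=cap(n,n+'0'); print(n,K.tolist(),Rc.round(3).tolist(),p)
E
```

```text
{'time_s': 0.0, 'joints': array([ 1.10058967e+00,  3.13465043e-01,  1.49843233e+00,  5.46206129e-06,
        1.33102935e+00, -2.23428579e-01]), 'dq': array([-0.00029698,  0.00146621,  0.00322794,  0.00080585,  0.00112552,
       -0.00093436]), 'tau': array([-9.43286723e-04, -4.12266970e+01, -2.59747928e+01, -2.65078643e-04,
        4.11869172e-03, -4.58131538e-06]), 'eef_pos': array([128.15086729, 508.84927708, 230.72917691]), 'ee_rot': array([-2.29224238e-04,  1.23076797e-01,  9.92396925e-01, -6.26417811e-04]), 'force': array([-0.1805617 ,  0.53105107, -0.01587208]), 'wrist_torque': array([ 0.0216702 ,  0.06116514, -0.06941025]), 'grip_width': 0.9983697053295757}
scene [[367.56064814389555, 0.0, 257.1782417428108], [0.0, 367.56064814389555, 202.36642252543032], [0.0, 0.0, 1.0]] [[0.333, 0.513, -0.791], [0.943, -0.186, 0.277], [-0.005, -0.838, -0.546]] [1353.16587893 -269.72739623  615.62387813]
top [[457.6035617158, 0.0, 248.37097580168722], [0.0, 457.6035617158, 190.52036471490723], [0.0, 0.0, 1.0]] [[-0.014, -0.983, 0.184], [-1.0, 0.01, -0.025], [0.023, -0.184, -0.983]] [ 394.7730602    17.47601242 1083.59053376]
wrist [[288.00606040795634, 0.0, 256.91824194064554], [0.0, 288.00606040795634, 189.60458119672404], [0.0, 0.0, 1.0]] [[0.245, 0.92, 0.307], [0.97, -0.232, -0.078], [-0.001, 0.316, -0.949]] [ 50.02828355 528.94360226 374.51926584]
```

View pics/scene0.png

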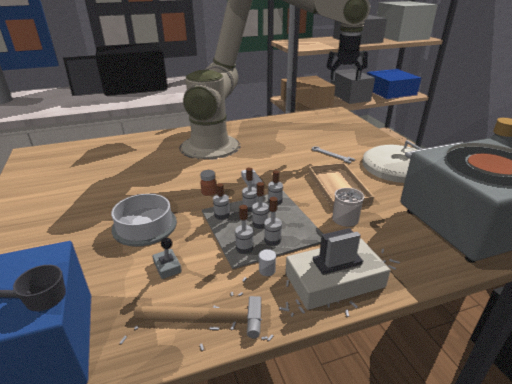

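View pics/top0.png

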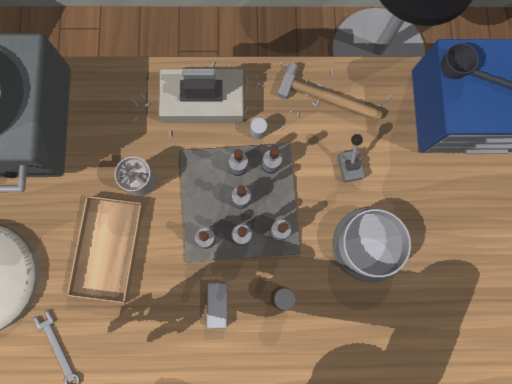

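View pics/wrist0.png

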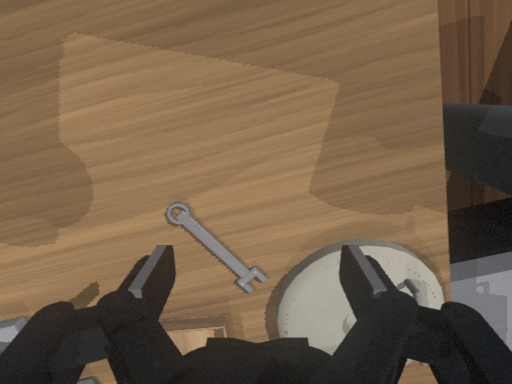

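The top view shows six moulds on the board near (240,200), with the can at (373,243), the tray at (105,248), the switch at (352,165), the slug at (258,127) and the cup at (134,175). I'll zoom in.

Run:
```python
from h import *
crop('top0',170,110,310,320,3.7*0.77,'t0c'); crop('scene0',190,160,320,285,5,'s0c'); crop('top0',320,120,430,290,4*0.85,'t0can')
crop('top0',60,150,160,310,3.6,'t0tray')
```

```text
(no output)
```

View pics/t0c.png

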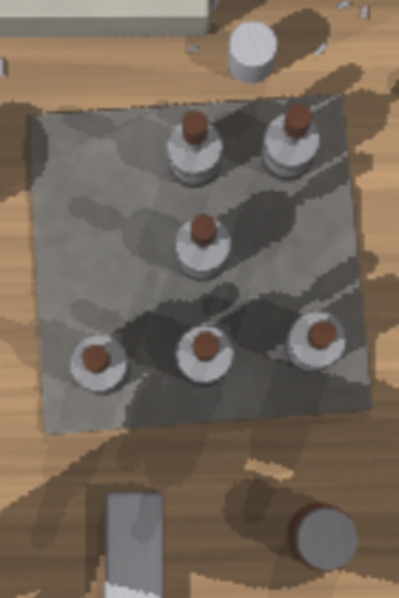

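View pics/s0c.png

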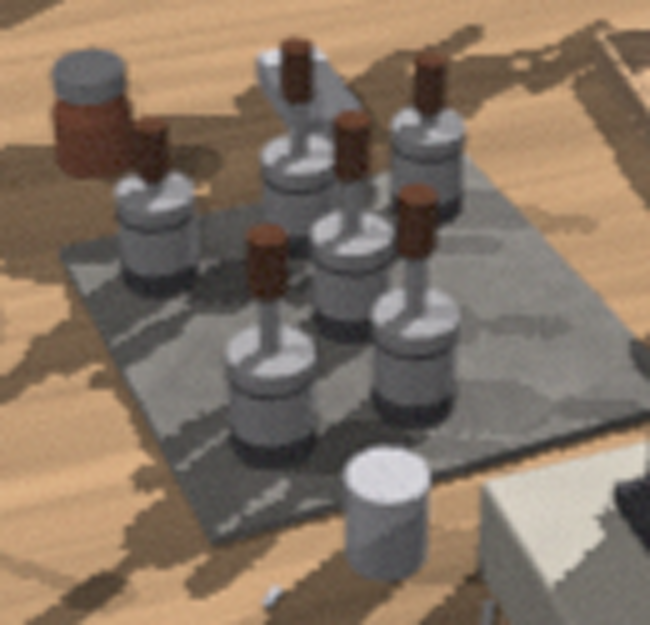

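View pics/t0can.png

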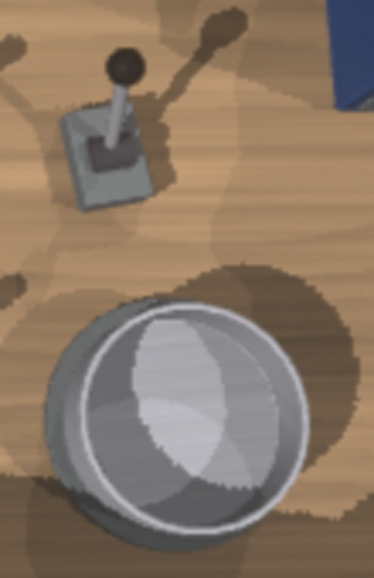

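View pics/t0tray.png

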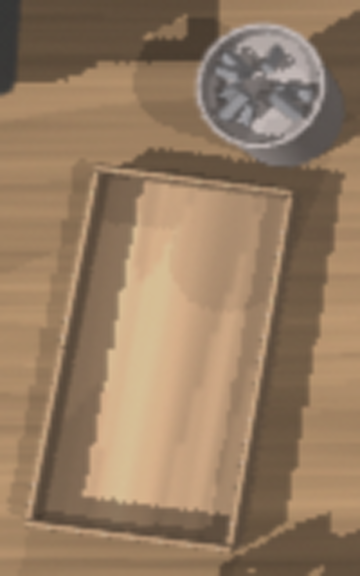

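```bash
cat >> h.py <<'E'
def grips(f,box,amin=25):
    im=cv2.imread(f'pics/{f}.png').astype(int); u0,v0,u1,v1=box
    b,g,r=[im[...,i] for i in range(3)]
    m=((r>1.35*g)&(r>1.4*b)&(r<140)&(g<75)).astype(np.uint8); mm=np.zeros_like(m); mm[v0:v1,u0:u1]=m[v0:v1,u0:u1]
    n,l,st,c=cv2.connectedComponentsWithStats(mm)
    return [(c[i].round(1).tolist(),st[i].tolist()) for i in range(1,n) if st[i][4]>=amin]
def tri(obs):
    A=[];b=[]
    for f,u,v in obs:
        K,Rc,p=load(f); d=Rc@np.linalg.inv(K)@np.array([u,v,1.]); d/=np.linalg.norm(d); M=np.eye(3)-np.outer(d,d); A.append(M); b.append(M@p)
    A=np.vstack(A); b=np.concatenate(b); x=np.linalg.lstsq(A,b,rcond=None)[0]; return x, np.linalg.norm(A@x-b)
E
python3 - <<'E'
from h import *
T=grips('top0',(180,140,300,262)); S=grips('scene0',(208,160,300,260))
for t in T: print('T',t)
for t in S: print('S',t)
for t in T:
    for s in S:
        x,e=tri([('top0',*t[0]),('scene0',*s[0])])
        if e<8 and 80<x[2]<150: print(t[0],s[0],x.round(1),round(e,1))
# can, tray, switch, slug, cup
f=lambda u,v:(320+u/3.4,120+v/3.4)
print('can rim', ray('top0',*f(194,419),62))
E
```

```text
T ([274.1, 151.1], [271, 147, 8, 10, 63])
T ([237.7, 153.3], [234, 149, 8, 10, 56])
T ([240.9, 189.9], [238, 186, 7, 9, 55])
T ([282.5, 226.8], [279, 223, 8, 9, 55])
T ([241.7, 231.1], [238, 227, 8, 9, 56])
T ([203.2, 235.4], [200, 232, 8, 8, 51])
S ([249.0, 173.6], [247, 168, 5, 12, 53])
S ([275.3, 175.7], [273, 171, 6, 11, 57])
S ([214.6, 188.0], [208, 179, 16, 17, 195])
S ([260.1, 188.4], [257, 183, 7, 13, 71])
S ([272.8, 203.4], [270, 197, 7, 15, 88])
S ([243.1, 211.7], [240, 205, 8, 15, 95])
[274.1, 151.1] [243.1, 211.7] [662.1 -64.2 120.4] 0.9
[237.7, 153.3] [272.8, 203.4] [656.8  14.4 123.2] 0.2
[240.9, 189.9] [260.1, 188.4] [576.6   9.3 121.8] 1.2
[241.7, 231.1] [249.0, 173.6] [488.4   8.4 120.7] 0.8
[203.2, 235.4] [275.3, 175.7] [482.5  90.9  95.4] 0.5
can rim [ 463.1330063  -295.42925214   62.        ]
```

Run:
```python
from h import *
print('F',ray('top0',282.5,226.8,94))
im=cv2.imread('pics/top0.png')
f=lambda u,v:(320+u/3.4,120+v/3.4)
# rim: bright ring; extremes in crop: left 80, right 309, top 302, bottom 536
for P in [(82,419),(308,419),(194,303),(194,535),(113,338),(275,500),(275,338),(113,500)]:
    print(ray('top0',*f(*P),62).round(1),end='')
pts=np.array([ray('top0',*f(*P),62)[:2] for P in [(82,419),(308,419),(194,303),(194,535)]])
A=np.c_[2*pts,np.ones(4)]; s=np.linalg.lstsq(A,(pts**2).sum(1),rcond=None)[0]; print('\ncan',s[:2],np.sqrt(s[2]+s[0]**2+s[1]**2))
g=lambda u,v:(60+u/3.6,150+v/3.6)
for P in [(96,167),(292,191),(230,549),(27,520)]: print('tray',ray('top0',*g(*P),28).round(1))
# switch block top corners z=25, ball z~101
for P in [(62,116),(130,98),(153,193),(85,211)]: print('sw',ray('top0',*f(*P),25 if P[1]<150 else 25).round(1))
print('ball',ray('top0',*f(127,67),101).round(1))
h=lambda u,v:(170+u/2.849,110+v/2.849)
print('slug',ray('top0',*h(253,42),50).round(1))
print('cup',ray('top0',*g(262,87),82).round(1))
print('brown',ray('top0',*h(325,540),50).round(1), 'box',ray('top0',*h(134,492),30).round(1))
print('board',[ray('top0',*h(*P),8).round(0).tolist() for P in [(30,117),(343,95),(370,408),(46,433)]])
```

```text
F [499.10506837 -81.18232008  94.        ]
[ 464.1 -221.3   62. ][ 462.2 -371.1   62. ][ 540.2 -300.5   62. ][ 388.2 -290.5   62. ][ 517.3 -244.8   62. ][ 409.8 -345.2   62. ][ 516.1 -353.3   62. ][ 411.3 -238.8   62. ]
can [ 464.1404849  -296.22485691] 75.5553622005054
tray [582.2 366.   28. ]
tray [565.2 239.8  28. ]
tray [340.9 271.5  28. ]
tray [360.4 397.2  28. ]
sw [ 679.7 -227.    25. ]
sw [ 692.5 -276.1   25. ]
sw [ 623.5 -288.3   25. ]
sw [ 611.1 -239.7   25. ]
ball [ 692.3 -254.3  101. ]
slug [746.2 -36.2  50. ]
cup [621.9 248.7  82. ]
brown [343.  -84.6  50. ] box [381.3  63.8  30. ]
board [[695.0, 153.0, 8.0], [712.0, -115.0, 8.0], [446.0, -129.0, 8.0], [429.0, 136.0, 8.0]]
```

Run:
```python
from h import *
crop('scene0',100,180,200,290,5,'s0can')
```

```text
(no output)
```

View pics/s0can.png

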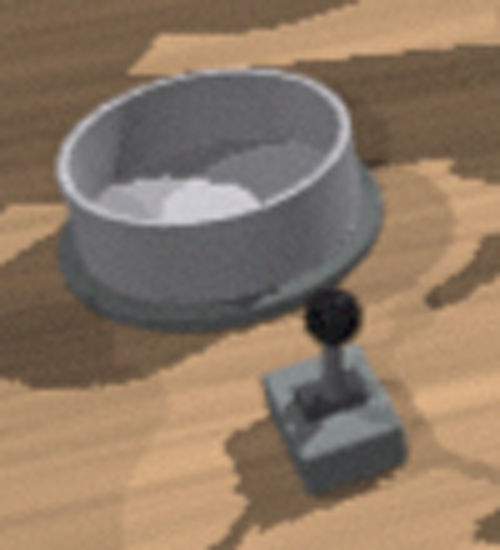

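Four moulds have the plunger out, at about (662,-64), (657,14), (577,9) and (488,8). Two have it in, at (482,91) and (499,-81). The can is at (464,-296), and the lever leans towards world +x. I'll start moving and square the tool to the world axes.

>>> drive_tool([
  [-0.92, -0.593, 0],
  [-0.92, -0.593, 0],
  [-0.92, -0.593, 0],
  [-0.92, -0.593, 0],
  [-0.92, -0.593, 0],
  [-0.92, -0.593, 0],
  [-0.92, -0.593, 0],
], gripper=[0.7, 0.7, 0.7, 0.7, 0.7, 0.7, 0.7], twist=[-0.157, -0.157, -0.157, -0.157, -0.157, -0.157, -0.157], newtons=50)

```text
time_s: 0.85
eef_pos: [277.7, 349.1, 231.2]
ee_rot: [-0.0, 0.001, 1.0, 0.0]
force: [0.1, -0.7, -0.1]
grip_width: 0.701
```

>>> drive_tool([
  [-0.96, -1.0, 0],
  [-0.96, -1.0, 0],
  [-0.96, -1.0, 0],
  [-0.96, -1.0, 0],
  [-0.96, -1.0, 0],
  [-0.96, -1.0, 0],
], gripper=[0.7, 0.7, 0.7, 0.7, 0.7, 0.7], twist=[0, 0, 0, 0, 0, 0])

```text
time_s: 1.45
eef_pos: [471.3, 147.7, 231.0]
ee_rot: [-0.0, 0.0, 1.0, -0.0]
force: [0.0, 0.7, -1.3]
grip_width: 0.699
```

>>> drive_tool([
  [-0.8, -1.0, 0],
  [-0.8, -1.0, 0],
  [-0.8, -1.0, 0],
  [-0.8, -1.0, 0],
  [-0.8, -1.0, 0],
  [-0.8, -1.0, 0],
  [-0.8, -1.0, 0],
], gripper=[0.7, 0.7, 0.7, 0.7, 0.7, 0.7, 0.7], twist=[0, 0, 0, 0, 0, 0, 0])

```text
time_s: 2.15
eef_pos: [630.0, -50.4, 230.2]
ee_rot: [-0.001, 0.0, 1.0, 0.0]
force: [-0.1, 0.0, -0.1]
grip_width: 0.701
```

Run:
```python
from h import *
for n in('top','wrist'): cap(n,n+'1')
print(ctrl.sense()['eef_pos'],grips('wrist1',(0,0,512,384)))
```

```text
[629.29745728 -49.00849481 231.21596449] [([325.1, 6.9], [324, 0, 4, 16, 26]), ([245.2, 211.8], [238, 204, 13, 19, 118]), ([324.2, 224.5], [318, 215, 18, 15, 94])]
```

View pics/wrist1.png

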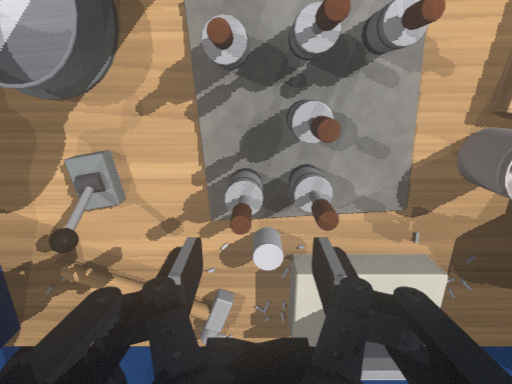

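Run:
```python
from h import *
crop('wrist1',215,150,365,280,5,'w1c')
for t in grips('top1',(180,140,300,262)): print(t)
```

```text
([202.4, 235.1], [200, 232, 6, 8, 39])
```

View pics/w1c.png

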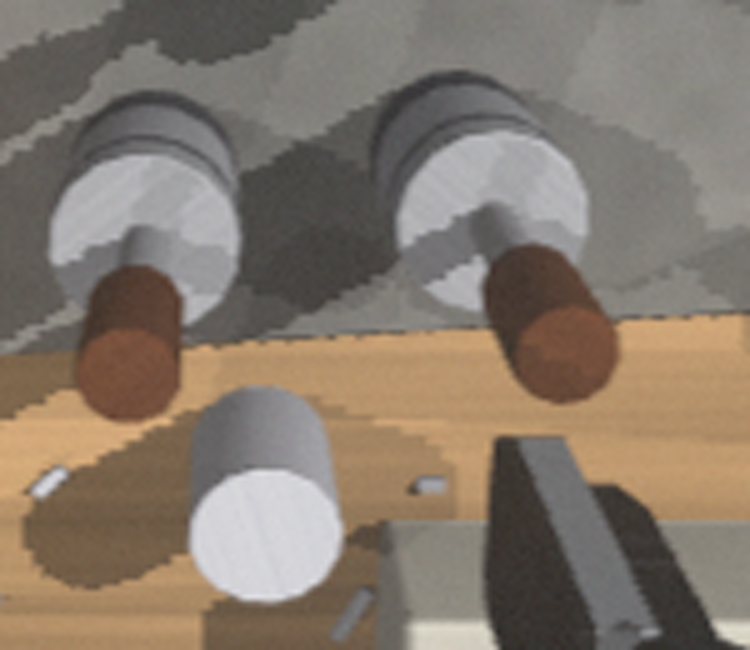

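Run:
```python
from h import *
for u,v in[(240.6,224.8),(328.2,220.8)]: print(ray('wrist1',u,v,138).round(1))
for u,v in[(215+145/5,150+240/5),(215+493/5,150+222/5)]: print(ray('wrist1',u,v,68).round(1))
print(load('wrist1')[2])
```

```text
[661.2 -64.1 138. ]
[657.2  14.7 138. ]
[661.1 -63.9  68. ]
[656.7  14.7  68. ]
[549.02746368 -49.59093771 374.53013539]
```

>>> drive_tool([
  [-0.156, -0.065, 0],
  [-0.156, -0.065, 0.2],
  [-0.156, -0.065, 0.4],
  [-0.156, -0.065, 0.55],
  [-0.156, -0.065, 0.63],
  [-0.156, -0.065, 0.63],
  [-0.156, -0.065, 0.63],
  [-0.156, -0.065, 0.63],
  [-0.156, -0.065, 0.63],
  [-0.156, -0.065, 0.63],
  [-0.156, -0.065, 0.63],
  [-0.156, -0.065, 0.63],
  [-0.156, -0.065, 0.63],
], gripper=[0.7, 0.7, 0.7, 0.7, 0.7, 0.7, 0.7, 0.2, 0.1, 0.1, 0.1, 0.1, 0.1], twist=[0, 0, 0, 0, 0, 0, 0, 0, 0, 0, 0, 0, 0])

```text
time_s: 3.55
eef_pos: [661.2, -64.3, 106.2]
ee_rot: [0.001, 0.0, 1.0, -0.0]
force: [-0.4, -1.1, 6.1]
grip_width: 0.217
```

Run:
```python
from h import *
cap('wrist','wrist2');crop('wrist2',130,150,380,384,3,'w2c'); s=ctrl.sense(); print(s['eef_pos'],s['force'],s['grip_width'])
```

```text
[661.25670106 -64.25985901 106.26020264] [-0.567449   -1.29396527  6.13359299] 0.21811442561781555
```

View pics/w2c.png

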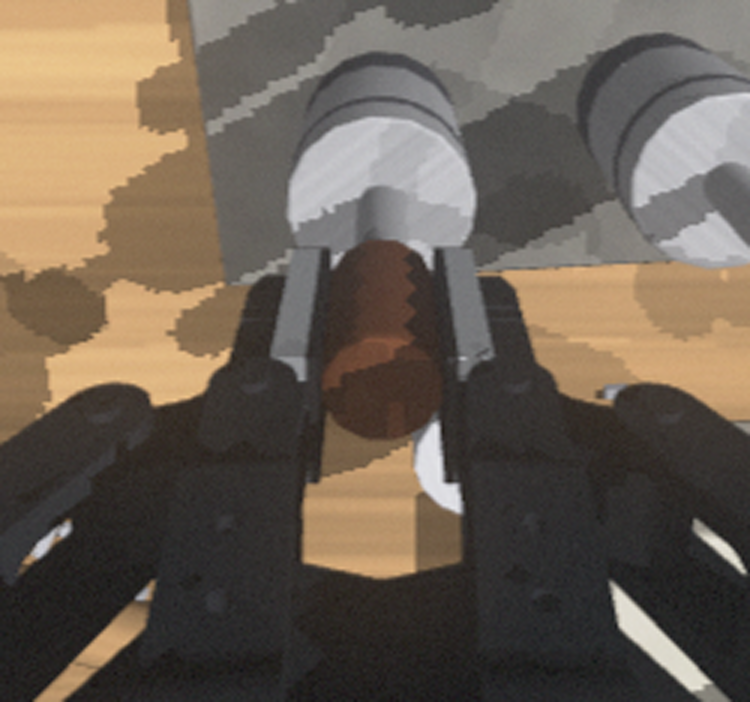

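>>> drive_tool([
  [0, 0, -0.05],
  [0, 0, -0.15],
  [0, 0, -0.25],
  [0, 0, -0.35],
  [0, 0, -0.45],
  [0, 0, -0.55],
  [0, 0, -0.65],
  [0, 0, -0.73],
  [0, 0, -0.78],
  [0, 0, -0.8],
  [0, 0, -0.8],
], gripper=[0.1, 0.1, 0.1, 0.1, 0.1, 0.1, 0.1, 0.1, 0.1, 0.1, 0.1], twist=[0, 0, 0, 0, 0, 0, 0, 0, 0, 0, 0])

```text
time_s: 4.7
eef_pos: [660.8, -63.9, 265.1]
ee_rot: [-0.0, 0.0, 1.0, 0.0]
force: [-0.2, 0.0, -2.2]
grip_width: 0.218
```

>>> drive_tool([
  [0.06, -0.08, 0],
  [0.15, -0.2, 0],
  [0.27, -0.36, 0],
  [0.42, -0.56, 0],
  [0.57, -0.76, 0],
  [0.66, -0.88, 0],
  [0.72, -0.96, 0],
  [0.75, -1.0, 0],
  [0.75, -1.0, 0],
], gripper=[0.1, 0.1, 0.1, 0.1, 0.1, 0.1, 0.1, 0.1, 0.1], twist=[0, 0, 0, 0, 0, 0, 0, 0, 0])

```text
time_s: 5.6
eef_pos: [510.3, -264.3, 264.7]
ee_rot: [-0.0, 0.001, 1.0, 0.0]
force: [0.4, 0.2, -3.7]
grip_width: 0.218
```

>>> drive_tool([
  [0.08, -0.12, 0],
  [0.16, -0.24, 0],
  [0.235, -0.35, 0],
  [0.235, -0.35, 0],
  [0.235, -0.35, 0],
], gripper=[0.1, 0.1, 0.1, 0.1, 0.1], twist=[0, 0, 0, 0, 0])

```text
time_s: 6.1
eef_pos: [464.4, -333.1, 265.0]
ee_rot: [0.0, -0.0, 1.0, 0.0]
force: [0.1, 0.5, -3.1]
grip_width: 0.216
```

Run:
```python
from h import *
for n in('scene','wrist','top'): cap(n,n+'3')
print(ctrl.sense()['eef_pos']); crop('scene3',90,120,310,290,3.5,'s3c')
```

```text
[ 464.60341111 -332.76805479  265.19134549]
```

View pics/wrist3.png

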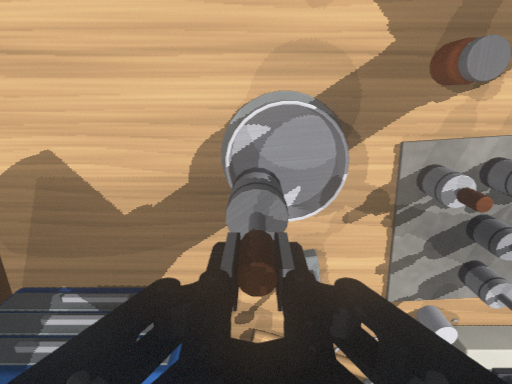

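View pics/s3c.png

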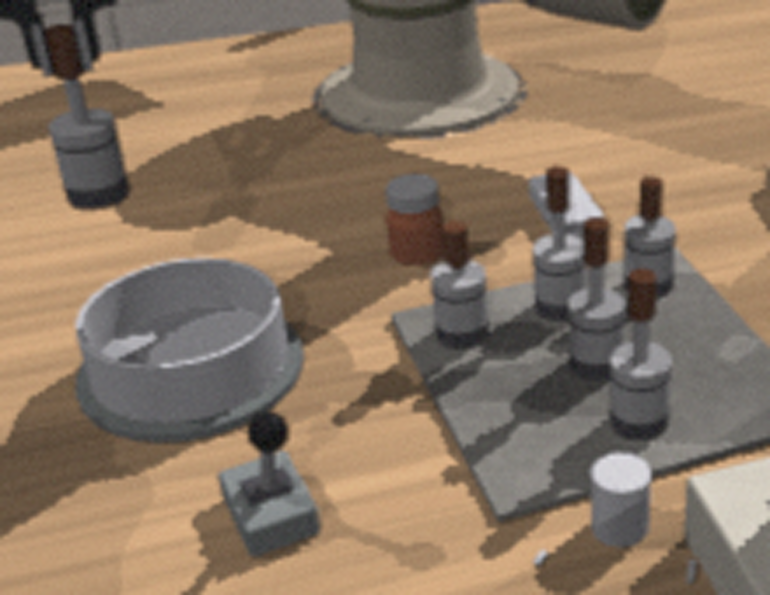

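Run:
```python
from h import *
K=4
im=cv2.imread('pics/wrist3.png'); im=cv2.resize(im[80:240,200:370],None,fx=K,fy=K,interpolation=cv2.INTER_CUBIC)
for c,col in (((464,-296),(0,255,0)),):
  for r in(72,76.5):
    P=np.array([proj('wrist3',(c[0]+r*np.cos(a),c[1]+r*np.sin(a),62)) for a in np.linspace(0,6.283,100)])
    P=((P-[200,80]+0.5)*K-0.5).round().astype(np.int32); cv2.polylines(im,[P],True,col,1)
cv2.imwrite('pics/w3o.png',im)
```

```text
(no output)
```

View pics/w3o.png

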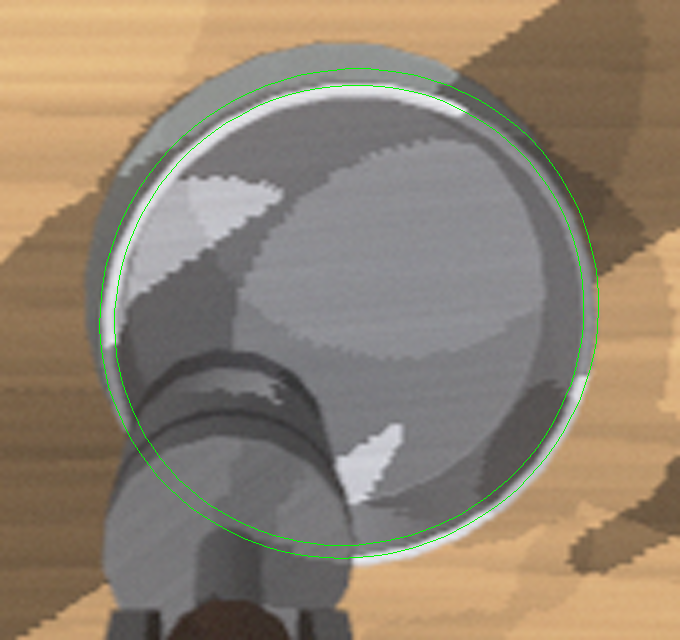

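>>> drive_tool([
  [-0.008, -0.005, 0.08],
  [-0.008, -0.005, 0.18],
  [-0.008, -0.005, 0.28],
  [-0.008, -0.005, 0.38],
  [-0.008, -0.005, 0.48],
  [-0.008, -0.005, 0.56],
  [-0.008, -0.005, 0.63],
  [-0.008, -0.005, 0.68],
  [-0.008, -0.005, 0.71],
  [-0.008, -0.005, 0.73],
  [-0.008, -0.005, 0.74],
  [-0.008, -0.005, 0.74],
], gripper=[0.1, 0.1, 0.1, 0.1, 0.1, 0.1, 0.1, 0.1, 0.1, 0.1, 0.1, 0.1], twist=[0, 0, 0, 0, 0, 0, 0, 0, 0, 0, 0, 0])

```text
time_s: 7.45
eef_pos: [465.5, -335.0, 117.5]
ee_rot: [0.0, 0.0, 1.0, -0.0]
force: [-0.3, -0.1, -2.6]
grip_width: 0.218
```

>>> drive_tool([
  [0, 0, 0.006],
  [0, 0, 0.012],
  [0, 0, 0.012],
], gripper=[0.1, 0.1, 0.1], twist=[0, 0, 0])

```text
time_s: 7.75
eef_pos: [465.4, -334.9, 114.9]
ee_rot: [0.0, 0.0, 1.0, -0.0]
force: [0.9, -0.1, -3.5]
grip_width: 0.217
```

>>> drive_tool([
  [0, 0, 0],
  [0, 0, 0],
  [0, 0, 0],
  [0, 0, 0],
  [0, 0, -0.1],
  [0, 0, -0.25],
  [0, 0, -0.5],
  [0, 0, -0.75],
  [0, 0, -0.75],
  [0, 0, -0.75],
], gripper=[0.3, 0.42, 0.42, 0.42, 0.42, 0.42, 0.42, 0.42, 0.42, 0.42], twist=[0, 0, 0, 0, 0, 0, 0, 0, 0, 0])

```text
time_s: 8.75
eef_pos: [465.5, -335.0, 265.6]
ee_rot: [0.001, 0.0, 1.0, -0.001]
force: [0.2, 0.2, -0.9]
grip_width: 0.422
```

Run:
```python
from h import *
for n in('scene','wrist','top'): cap(n,n+'4')
print(ctrl.sense()['eef_pos']); crop('scene4',90,120,310,290,3.5,'s4c'); crop('wrist4',180,60,400,260,3.5,'w4c')
```

```text
[ 465.05971752 -334.53463832  263.28935414]
```

View pics/s4c.png

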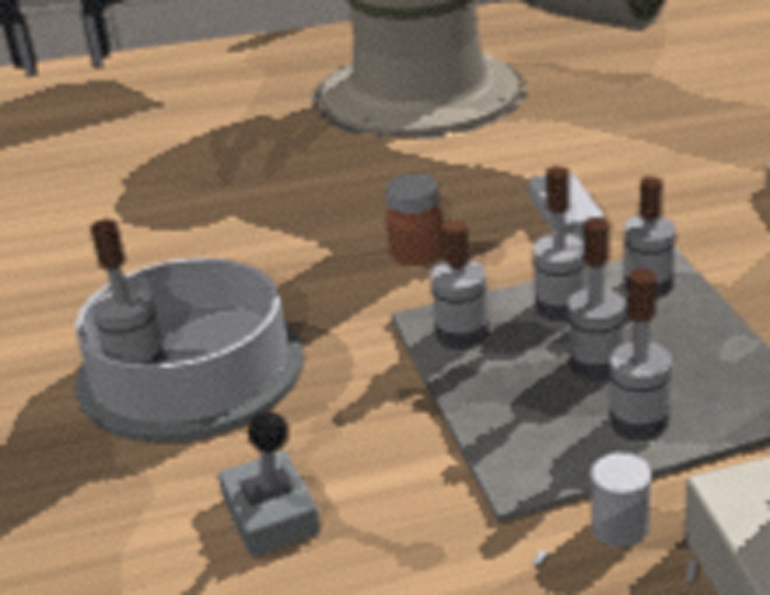

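View pics/w4c.png

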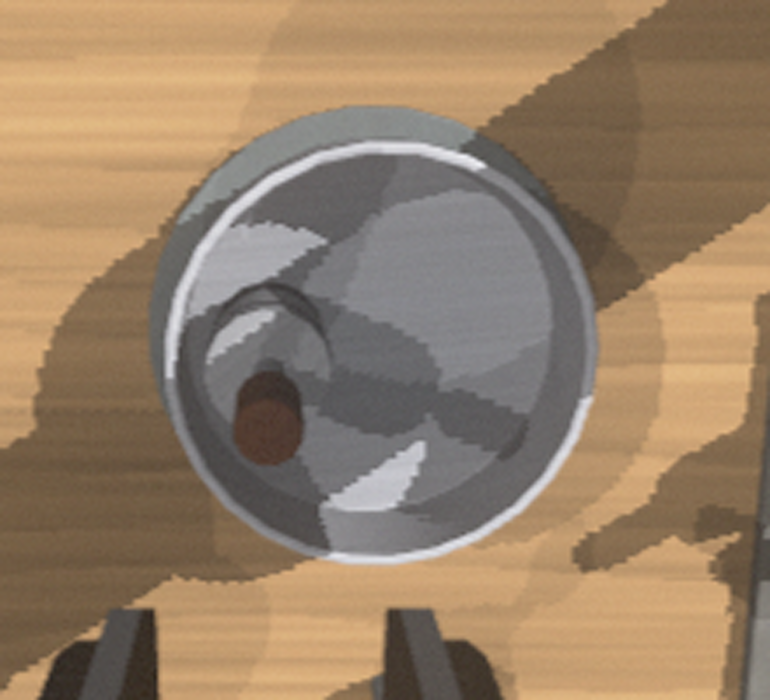

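>>> drive_tool([
  [-0.5, 0.9, 0],
  [-0.5, 0.9, 0],
  [-0.5, 0.9, 0],
  [-0.5, 0.9, 0],
  [-0.5, 0.9, 0],
], gripper=[0.42, 0.42, 0.42, 0.42, 0.42], twist=[0, 0, 0, 0, 0])

```text
time_s: 9.4
eef_pos: [566.8, -150.2, 263.6]
ee_rot: [-0.001, -0.003, 1.0, 0.001]
force: [0.1, -0.4, 0.6]
grip_width: 0.426
```

>>> drive_tool([
  [-0.4, 0.85, 0],
  [-0.4, 0.85, 0],
  [-0.4, 0.85, 0],
  [-0.4, 0.85, 0],
  [-0.4, 0.85, 0.17],
  [-0.4, 0.85, 0.17],
], gripper=[0.42, 0.42, 0.42, 0.42, 0.42, 0.42], twist=[0, 0, 0, 0, 0, 0])

```text
time_s: 10.0
eef_pos: [643.8, 15.7, 225.4]
ee_rot: [-0.005, -0.0, 1.0, 0.001]
force: [-0.7, -0.6, -0.6]
grip_width: 0.422
```

Run:
```python
from h import *
cap('wrist','wrist5'); print(ctrl.sense()['eef_pos'])
```

```text
[644.41798543  14.75517365 228.22951628]
```

View pics/wrist5.png

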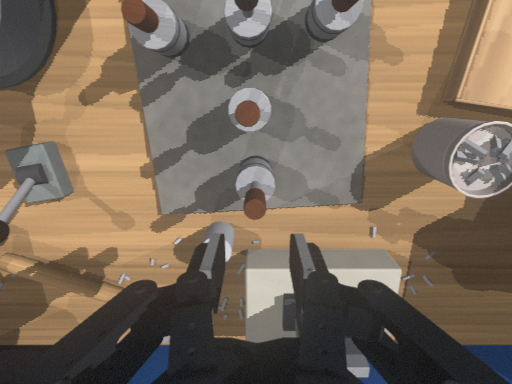

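Run:
```python
from h import *
print(ray('wrist5',255,206.5,138),ray('wrist5',247.5,114,138))
```

```text
[654.75794481  14.14705458 138.        ] [577.47663465   8.42470668 138.        ]
```

>>> drive_tool([
  [-0.058, 0, 0.1],
  [-0.058, 0, 0.25],
  [-0.058, 0, 0.4],
  [-0.058, 0, 0.55],
  [-0.058, 0, 0.628],
  [-0.058, 0, 0.628],
  [-0.058, 0, 0.628],
  [-0.058, 0, 0.628],
  [-0.058, 0, 0.628],
  [-0.058, 0, 0.628],
  [-0.058, 0, 0.628],
  [-0.058, 0, 0.628],
], gripper=[0.42, 0.42, 0.42, 0.42, 0.42, 0.42, 0.42, 0.3, 0.2, 0.1, 0.1, 0.1], twist=[0, 0, 0, 0, 0, 0, 0, 0, 0, 0, 0, 0])

```text
time_s: 11.25
eef_pos: [657.9, 14.6, 107.1]
ee_rot: [0.001, 0.0, 1.0, -0.001]
force: [0.1, -2.3, 6.2]
grip_width: 0.222
```

```bash
python3 - <<'E'
from h import *
S=grips('scene4',(100,160,140,215),10); print(S)
T=grips('top4',(380,200,440,290),10); print(T)
T0=grips('top0',(255,140,300,170)); S0=grips('scene0',(235,200,252,225)); print(T0,S0)
# use top ends: scene: bbox of grip
crop('scene0',225,195,265,260,10,'a0'); crop('scene4',100,170,150,235,10,'a4')
cap('wrist','wrist6')
E
python3 - <<'E'
import cv2,numpy as np
a=cv2.imread('pics/a0.png');b=cv2.imread('pics/a4.png')
h=580
im=np.zeros((600,800,3),np.uint8);a=cv2.resize(a,None,fx=.9,fy=.9);b=cv2.resize(b,None,fx=.87,fy=.9);im[:585,:360]=a[:585];im[:585,360:360+b.shape[1]]=b[:585]
cv2.imwrite('pics/ab.png',im)
E
```

```text
[([120.3, 189.3], [117, 183, 8, 13, 66])]
[([407.4, 239.6], [405, 237, 7, 7, 34])]
[([274.1, 151.1], [271, 147, 8, 10, 63])] [([243.1, 211.7], [240, 205, 8, 15, 95])]
```

View pics/ab.png

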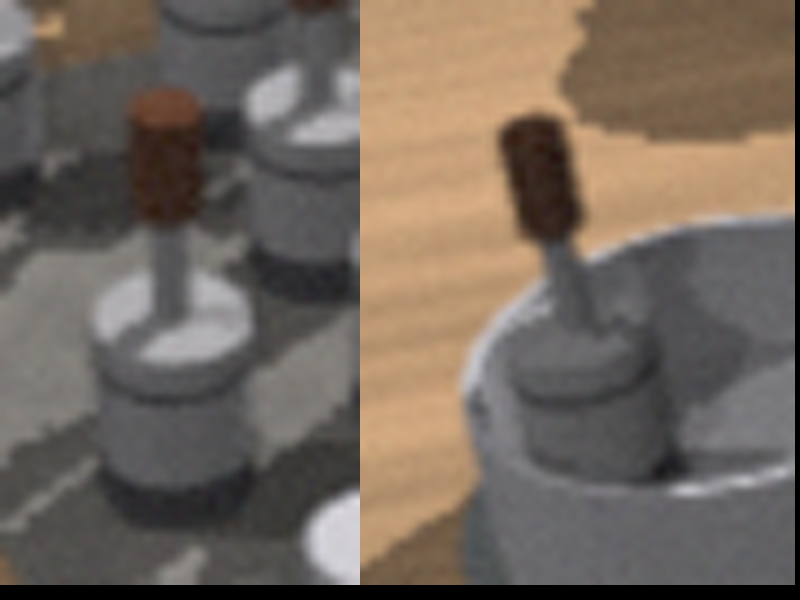

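>>> drive_tool([
  [0, 0, -0.05],
  [0, 0, -0.15],
  [0, 0, -0.25],
  [0, 0, -0.35],
  [0, 0, -0.45],
  [0, 0, -0.55],
  [0, 0, -0.65],
  [0, 0, -0.73],
  [0, 0, -0.78],
  [0, 0, -0.8],
  [0, 0, -0.8],
], gripper=[0.1, 0.1, 0.1, 0.1, 0.1, 0.1, 0.1, 0.1, 0.1, 0.1, 0.1], twist=[0, 0, 0, 0, 0, 0, 0, 0, 0, 0, 0])

```text
time_s: 12.4
eef_pos: [657.0, 15.1, 265.2]
ee_rot: [-0.0, 0.0, 1.0, 0.0]
force: [0.1, -0.7, -3.0]
grip_width: 0.214
```

>>> drive_tool([
  [0.05, -0.08, 0],
  [0.14, -0.2, 0],
  [0.25, -0.36, 0],
  [0.38, -0.56, 0],
  [0.52, -0.76, 0],
  [0.61, -0.88, 0],
  [0.67, -0.96, 0],
  [0.7, -1.0, 0],
  [0.7, -1.0, 0],
], gripper=[0.1, 0.1, 0.1, 0.1, 0.1, 0.1, 0.1, 0.1, 0.1], twist=[0, 0, 0, 0, 0, 0, 0, 0, 0])

```text
time_s: 13.3
eef_pos: [516.6, -185.4, 264.8]
ee_rot: [-0.0, 0.001, 1.0, 0.0]
force: [-0.3, 0.5, -3.5]
grip_width: 0.216
```

>>> drive_tool([
  [0.07, -0.09, 0],
  [0.18, -0.23, 0],
  [0.3, -0.38, 0],
  [0.4, -0.5, 0],
  [0.443, -0.553, 0],
  [0.443, -0.553, 0],
  [0.443, -0.553, 0],
], gripper=[0.1, 0.1, 0.1, 0.1, 0.1, 0.1, 0.1], twist=[0, 0, 0, 0, 0, 0, 0])

```text
time_s: 14.0
eef_pos: [429.2, -294.6, 265.1]
ee_rot: [0.0, -0.0, 1.0, 0.0]
force: [0.2, 0.6, -3.2]
grip_width: 0.218
```

>>> drive_tool([
  [0, 0, 0.08],
  [0, 0, 0.18],
  [0, 0, 0.28],
  [0, 0, 0.38],
  [0, 0, 0.48],
  [0, 0, 0.56],
  [0, 0, 0.63],
  [0, 0, 0.68],
  [0, 0, 0.71],
  [0, 0, 0.73],
  [0, 0, 0.74],
  [0, 0, 0.743],
  [0, 0, 0.743],
], gripper=[0.1, 0.1, 0.1, 0.1, 0.1, 0.1, 0.1, 0.1, 0.1, 0.1, 0.1, 0.1, 0.1], twist=[0, 0, 0, 0, 0, 0, 0, 0, 0, 0, 0, 0, 0])

```text
time_s: 15.3
eef_pos: [428.5, -295.6, 117.0]
ee_rot: [0.0, 0.0, 1.0, -0.0]
force: [0.3, 0.4, -3.6]
grip_width: 0.22
```

>>> drive_tool([
  [0, 0, 0.004],
  [0, 0, 0.007],
  [0, 0, 0.007],
  [0, 0, 0.007],
  [0, 0, 0.007],
  [0, 0, 0.007],
  [0, 0, 0.007],
  [0, 0, -0.1],
  [0, 0, -0.25],
  [0, 0, -0.5],
  [0, 0, -0.75],
  [0, 0, -0.75],
  [0, 0, -0.75],
], gripper=[0.1, 0.1, 0.1, 0.3, 0.42, 0.42, 0.42, 0.42, 0.42, 0.42, 0.42, 0.42, 0.42], twist=[0, 0, 0, 0, 0, 0, 0, 0, 0, 0, 0, 0, 0])

```text
time_s: 16.6
eef_pos: [428.5, -295.6, 267.3]
ee_rot: [0.001, 0.0, 1.0, -0.001]
force: [0.3, 0.4, -0.1]
grip_width: 0.423
```

>>> drive_tool([
  [-0.6, 0.8, 0],
  [-0.6, 0.8, 0],
  [-0.6, 0.8, 0],
  [-0.6, 0.8, 0],
  [-0.6, 0.8, 0],
], gripper=[0.42, 0.42, 0.42, 0.42, 0.42], twist=[0, 0, 0, 0, 0])

```text
time_s: 17.1
eef_pos: [550.1, -130.8, 264.6]
ee_rot: [-0.001, -0.003, 1.0, 0.001]
force: [-0.3, -0.9, -0.2]
grip_width: 0.426
```

Run:
```python
from h import *
for n in('scene','wrist'): cap(n,n+'7')
print(ctrl.sense()['eef_pos']); crop('scene7',90,120,310,290,3.5,'s7c')
```

```text
[ 548.26347798 -134.73336887  264.95716532]
```

View pics/s7c.png

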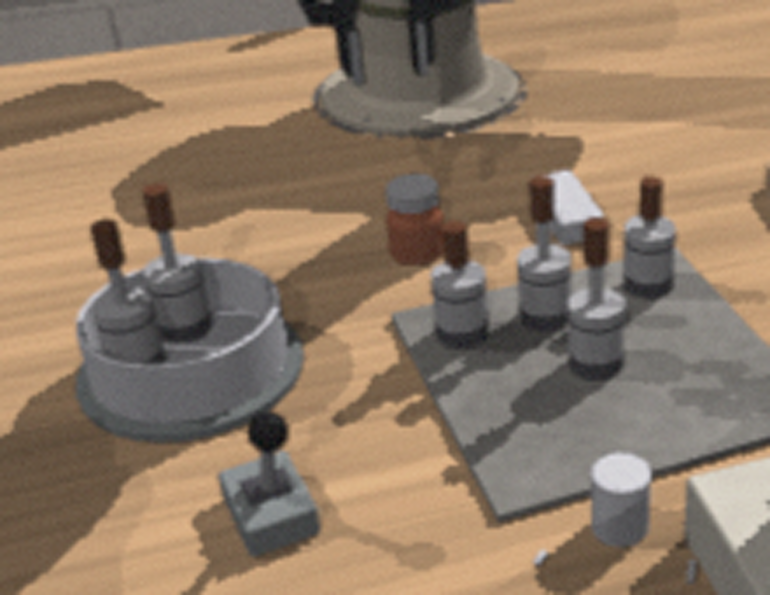

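View pics/wrist7.png

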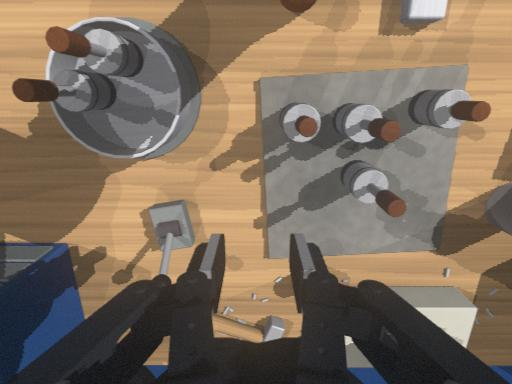

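Run:
```python
from h import *
cap('wrist','wrist7')
crop('wrist7',270,80,420,230,4,'w7c')
print(ctrl.sense()['eef_pos'])
```

```text
[ 547.91271716 -135.7244628   265.34073263]
```

View pics/w7c.png

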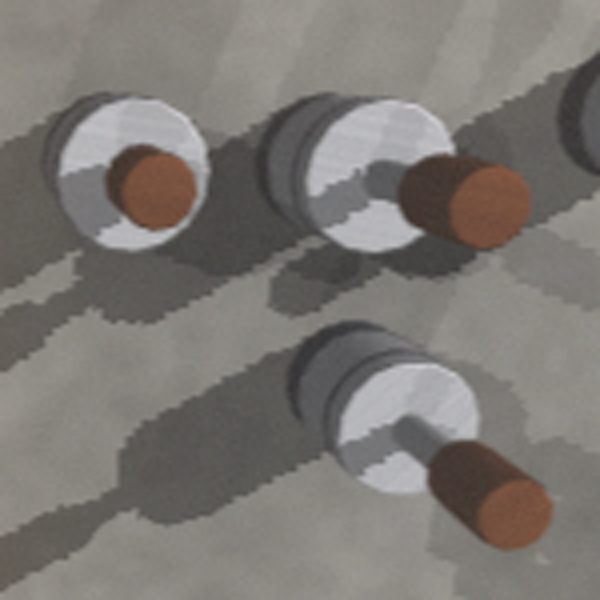

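Run:
```python
from h import *
for n,a,b,z in(('C3',(398.5,208.5),(371,186.75),138),('C4',(392.5,131.75),(364.75,123.75),138),('F',(309.5,128),(303.5,123.25),111)):
    print(n,ray('wrist7',*a,z).round(1),ray('wrist7',*b,68).round(1))
```

```text
C3 [577.7   8.9 138. ] [576.9   7.3  68. ]
C4 [500.9  -8.6 138. ] [500.2  -9.5  68. ]
F [500.5 -81.1 111. ] [499.7 -80.6  68. ]
```

>>> drive_tool([
  [-0.145, 0.72, 0],
  [-0.145, 0.72, 0],
  [-0.145, 0.72, 0],
  [-0.145, 0.72, 0],
  [-0.145, 0.72, 0.2],
  [-0.145, 0.72, 0.42],
  [-0.145, 0.72, 0.62],
  [-0.145, 0.72, 0.75],
  [-0.145, 0.72, 0.803],
  [-0.145, 0.72, 0.803],
], gripper=[0.42, 0.42, 0.42, 0.42, 0.42, 0.42, 0.42, 0.42, 0.42, 0.42], twist=[0, 0, 0, 0, 0, 0, 0, 0, 0, 0])

```text
time_s: 18.25
eef_pos: [576.8, 7.2, 105.2]
ee_rot: [-0.001, 0.001, 1.0, 0.0]
force: [-0.8, 0.2, 0.3]
grip_width: 0.419
```

>>> drive_tool([
  [0, 0, 0],
  [0, 0, -0.003],
  [0, 0, -0.006],
  [0, 0, -0.012],
  [0, 0, -0.012],
], gripper=[0.35, 0.28, 0.2, 0.1, 0.1], twist=[0, 0, 0, 0, 0])

```text
time_s: 18.75
eef_pos: [577.3, 8.6, 108.6]
ee_rot: [-0.0, 0.0, 1.0, -0.0]
force: [-0.1, -0.6, -3.5]
grip_width: 0.219
```

>>> drive_tool([
  [0, 0, -0.05],
  [0, 0, -0.15],
  [0, 0, -0.25],
  [0, 0, -0.35],
  [0, 0, -0.45],
  [0, 0, -0.55],
  [0, 0, -0.65],
  [0, 0, -0.73],
  [0, 0, -0.77],
  [0, 0, -0.784],
  [0, 0, -0.784],
], gripper=[0.1, 0.1, 0.1, 0.1, 0.1, 0.1, 0.1, 0.1, 0.1, 0.1, 0.1], twist=[0, 0, 0, 0, 0, 0, 0, 0, 0, 0, 0])

```text
time_s: 19.85
eef_pos: [577.3, 8.5, 265.1]
ee_rot: [-0.0, 0.0, 1.0, 0.0]
force: [-0.4, 0.2, -3.1]
grip_width: 0.214
```

>>> drive_tool([
  [0.02, -0.08, 0],
  [0.05, -0.2, 0],
  [0.09, -0.36, 0],
  [0.13, -0.56, 0],
  [0.17, -0.76, 0],
  [0.18, -0.88, 0],
  [0.18, -0.96, 0],
  [0.18, -1.0, 0],
  [0.18, -1.0, 0],
], gripper=[0.1, 0.1, 0.1, 0.1, 0.1, 0.1, 0.1, 0.1, 0.1], twist=[0, 0, 0, 0, 0, 0, 0, 0, 0])

```text
time_s: 20.75
eef_pos: [541.4, -191.9, 264.8]
ee_rot: [-0.0, 0.0, 1.0, 0.0]
force: [-0.0, -0.3, -2.3]
grip_width: 0.217
```

>>> drive_tool([
  [0.03, -0.09, 0],
  [0.08, -0.23, 0],
  [0.13, -0.38, 0],
  [0.17, -0.48, 0],
  [0.187, -0.52, 0],
  [0.187, -0.52, 0],
  [0.187, -0.52, 0],
], gripper=[0.1, 0.1, 0.1, 0.1, 0.1, 0.1, 0.1], twist=[0, 0, 0, 0, 0, 0, 0])

```text
time_s: 21.45
eef_pos: [504.6, -294.2, 265.3]
ee_rot: [0.0, -0.001, 1.0, 0.0]
force: [-0.7, -0.2, -3.5]
grip_width: 0.217
```

>>> drive_tool([
  [0, 0, 0.08],
  [0, 0, 0.18],
  [0, 0, 0.28],
  [0, 0, 0.38],
  [0, 0, 0.48],
  [0, 0, 0.56],
  [0, 0, 0.63],
  [0, 0, 0.68],
  [0, 0, 0.71],
  [0, 0, 0.725],
  [0, 0, 0.735],
  [0, 0, 0.738],
  [0, 0, 0.738],
], gripper=[0.1, 0.1, 0.1, 0.1, 0.1, 0.1, 0.1, 0.1, 0.1, 0.1, 0.1, 0.1, 0.1], twist=[0, 0, 0, 0, 0, 0, 0, 0, 0, 0, 0, 0, 0])

```text
time_s: 22.75
eef_pos: [504.1, -295.6, 118.0]
ee_rot: [0.0, 0.0, 1.0, -0.0]
force: [-0.1, -0.1, -3.0]
grip_width: 0.217
```

>>> drive_tool([
  [0, 0, 0.004],
  [0, 0, 0.007],
  [0, 0, 0.007],
], gripper=[0.1, 0.1, 0.1], twist=[0, 0, 0])

```text
time_s: 23.05
eef_pos: [504.1, -295.6, 116.6]
ee_rot: [0.0, 0.0, 1.0, -0.0]
force: [-0.0, -0.4, -0.3]
grip_width: 0.22
```

>>> drive_tool([
  [0, 0, 0.002],
  [0, 0, 0.004],
  [0, 0, 0.004],
], gripper=[0.1, 0.1, 0.1], twist=[0, 0, 0])

```text
time_s: 23.35
eef_pos: [504.3, -295.8, 116.6]
ee_rot: [0.001, 0.0, 1.0, -0.001]
force: [-1.4, 1.8, 5.6]
grip_width: 0.217
```

>>> drive_tool([
  [0, 0, -0.004],
  [0, 0, -0.004],
  [0, 0, -0.004],
  [0, 0, -0.004],
  [0, 0, -0.004],
  [0, 0, -0.1],
  [0, 0, -0.25],
  [0, 0, -0.5],
  [0, 0, -0.745],
  [0, 0, -0.745],
  [0, 0, -0.745],
], gripper=[0.1, 0.3, 0.42, 0.42, 0.42, 0.42, 0.42, 0.42, 0.42, 0.42, 0.42], twist=[0, 0, 0, 0, 0, 0, 0, 0, 0, 0, 0])

```text
time_s: 24.45
eef_pos: [504.1, -295.6, 265.0]
ee_rot: [0.001, 0.0, 1.0, -0.001]
force: [-0.1, 1.1, -0.9]
grip_width: 0.418
```

>>> drive_tool([
  [0, 0.9, 0],
  [0, 0.9, 0],
  [0, 0.9, 0],
  [0, 0.9, 0],
  [0, 0.9, 0],
], gripper=[0.42, 0.42, 0.42, 0.42, 0.42], twist=[0, 0, 0, 0, 0])

```text
time_s: 24.95
eef_pos: [503.5, -112.0, 263.3]
ee_rot: [-0.001, -0.002, 1.0, 0.001]
force: [1.2, -0.1, -0.2]
grip_width: 0.42
```

Run:
```python
from h import *
for n in('scene','wrist'): cap(n,n+'8')
print(ctrl.sense()['eef_pos']); crop('scene8',90,120,310,290,3.5,'s8c')
```

```text
[ 503.7723764  -115.22888398  263.3620744 ]
```

View pics/s8c.png

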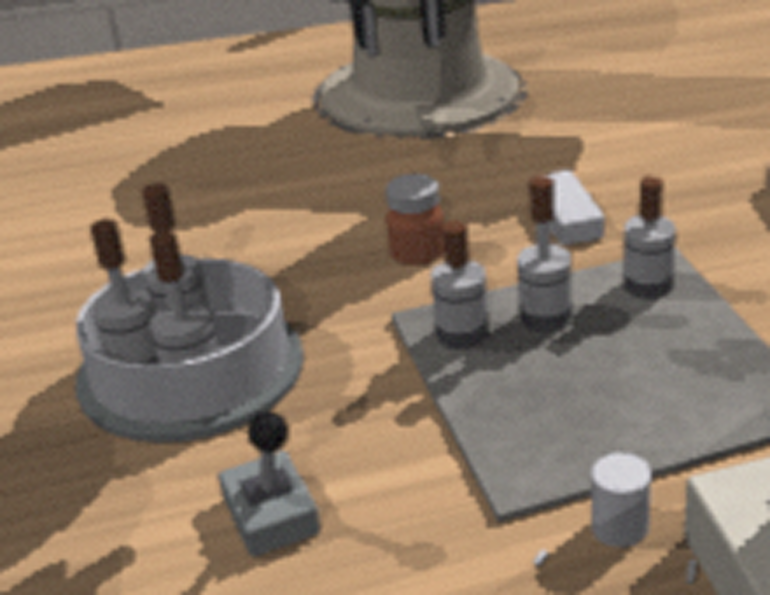

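View pics/wrist8.png

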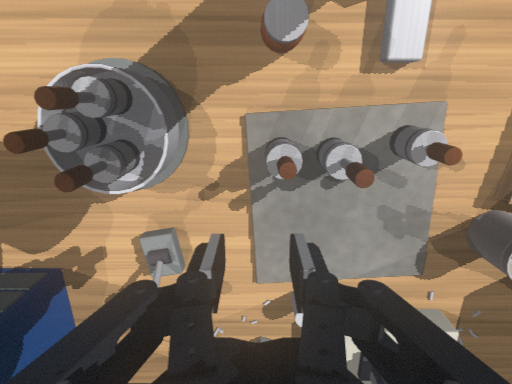

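>>> drive_tool([
  [0.017, 0.533, 0],
  [0.017, 0.533, 0],
  [0.017, 0.533, 0],
  [0.017, 0.533, 0.1],
  [0.017, 0.533, 0.25],
  [0.017, 0.533, 0.45],
  [0.017, 0.533, 0.65],
  [0.017, 0.533, 0.76],
  [0.017, 0.533, 0.803],
  [0.017, 0.533, 0.803],
], gripper=[0.42, 0.42, 0.42, 0.42, 0.42, 0.42, 0.42, 0.42, 0.42, 0.42], twist=[0, 0, 0, 0, 0, 0, 0, 0, 0, 0])

```text
time_s: 26.05
eef_pos: [500.4, -9.8, 103.0]
ee_rot: [-0.001, 0.001, 1.0, 0.0]
force: [0.6, -0.2, 0.3]
grip_width: 0.415
```

>>> drive_tool([
  [0, 0, 0],
  [0, 0, -0.003],
  [0, 0, -0.006],
  [0, 0, -0.01],
  [0, 0, -0.01],
], gripper=[0.35, 0.28, 0.2, 0.1, 0.1], twist=[0, 0, 0, 0, 0])

```text
time_s: 26.55
eef_pos: [500.6, -8.8, 106.1]
ee_rot: [0.0, 0.0, 1.0, 0.0]
force: [-0.2, 0.8, -2.7]
grip_width: 0.22
```

>>> drive_tool([
  [0, 0, -0.05],
  [0, 0, -0.15],
  [0, 0, -0.25],
  [0, 0, -0.35],
  [0, 0, -0.45],
  [0, 0, -0.55],
  [0, 0, -0.65],
  [0, 0, -0.73],
  [0, 0, -0.78],
  [0, 0, -0.794],
  [0, 0, -0.794],
], gripper=[0.1, 0.1, 0.1, 0.1, 0.1, 0.1, 0.1, 0.1, 0.1, 0.1, 0.1], twist=[0, 0, 0, 0, 0, 0, 0, 0, 0, 0, 0])

```text
time_s: 27.65
eef_pos: [500.5, -8.8, 264.6]
ee_rot: [-0.0, 0.0, 1.0, 0.0]
force: [-0.1, -0.1, -2.9]
grip_width: 0.215
```

>>> drive_tool([
  [0.01, -0.08, 0],
  [0.03, -0.2, 0],
  [0.05, -0.36, 0],
  [0.09, -0.56, 0],
  [0.12, -0.76, 0],
  [0.13, -0.88, 0],
  [0.14, -0.96, 0],
  [0.14, -1.0, 0],
  [0.14, -1.0, 0],
], gripper=[0.1, 0.1, 0.1, 0.1, 0.1, 0.1, 0.1, 0.1, 0.1], twist=[0, 0, 0, 0, 0, 0, 0, 0, 0])

```text
time_s: 28.55
eef_pos: [472.6, -209.0, 264.3]
ee_rot: [-0.0, 0.0, 1.0, 0.0]
force: [0.5, 0.3, -2.2]
grip_width: 0.221
```

>>> drive_tool([
  [0.01, -0.08, 0],
  [0.025, -0.18, 0],
  [0.034, -0.245, 0],
  [0.034, -0.245, 0],
  [0.034, -0.245, 0],
], gripper=[0.1, 0.1, 0.1, 0.1, 0.1], twist=[0, 0, 0, 0, 0])

```text
time_s: 29.05
eef_pos: [465.9, -257.4, 264.6]
ee_rot: [-0.0, 0.0, 1.0, 0.0]
force: [0.0, -0.4, -2.3]
grip_width: 0.223
```

Run:
```python
from h import *
for n in('scene','wrist'): cap(n,n+'9')
print(ctrl.sense()['eef_pos']); crop('scene9',90,120,310,290,3.5,'s9c')
```

```text
[ 465.96265569 -257.16031639  264.75490283]
```

View pics/wrist9.png

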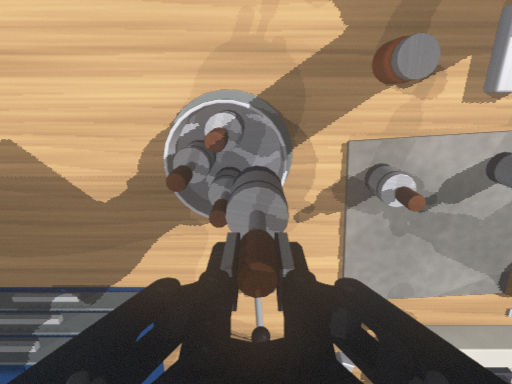

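>>> drive_tool([
  [0, 0, 0.08],
  [0, 0, 0.18],
  [0, 0, 0.28],
  [0, 0, 0.38],
  [0, 0, 0.48],
  [0, 0, 0.56],
  [0, 0, 0.63],
  [0, 0, 0.68],
  [0, 0, 0.71],
  [0, 0, 0.73],
  [0, 0, 0.74],
  [0, 0, 0.744],
  [0, 0, 0.744],
], gripper=[0.1, 0.1, 0.1, 0.1, 0.1, 0.1, 0.1, 0.1, 0.1, 0.1, 0.1, 0.1, 0.1], twist=[0, 0, 0, 0, 0, 0, 0, 0, 0, 0, 0, 0, 0])

```text
time_s: 30.45
eef_pos: [465.9, -258.0, 116.2]
ee_rot: [0.0, 0.0, 1.0, -0.0]
force: [-0.1, -0.5, -3.0]
grip_width: 0.216
```

>>> drive_tool([
  [0, 0, 0.003],
  [0, 0, 0.005],
  [0, 0, 0.005],
], gripper=[0.1, 0.1, 0.1], twist=[0, 0, 0])

```text
time_s: 30.75
eef_pos: [465.8, -257.9, 115.0]
ee_rot: [0.0, 0.0, 1.0, -0.0]
force: [0.1, 0.6, -3.7]
grip_width: 0.216
```

>>> drive_tool([
  [0, 0, 0.002],
  [0, 0, 0.002],
  [0, 0, 0.002],
  [0, 0, 0.002],
  [0, 0, 0.002],
  [0, 0, 0.002],
  [0, 0, -0.1],
  [0, 0, -0.25],
  [0, 0, -0.5],
  [0, 0, -0.75],
  [0, 0, -0.75],
  [0, 0, -0.75],
], gripper=[0.1, 0.1, 0.3, 0.42, 0.42, 0.42, 0.42, 0.42, 0.42, 0.42, 0.42, 0.42], twist=[0, 0, 0, 0, 0, 0, 0, 0, 0, 0, 0, 0])

```text
time_s: 31.95
eef_pos: [465.9, -258.0, 265.5]
ee_rot: [0.001, 0.0, 1.0, -0.001]
force: [-0.1, 0.4, -0.5]
grip_width: 0.42
```

>>> drive_tool([
  [-0.15, 0.88, 0],
  [-0.15, 0.88, 0],
  [-0.15, 0.88, 0],
  [-0.15, 0.88, 0],
  [-0.15, 0.88, 0],
], gripper=[0.42, 0.42, 0.42, 0.42, 0.42], twist=[0, 0, 0, 0, 0])

```text
time_s: 32.45
eef_pos: [495.6, -78.6, 263.5]
ee_rot: [-0.001, -0.002, 1.0, 0.001]
force: [-0.3, 0.5, 0.3]
grip_width: 0.423
```

Run:
```python
from h import *
for n in('scene','wrist'): cap(n,n+'10')
print(ctrl.sense()['eef_pos']); crop('scene10',100,165,180,245,7.4,'s10c')
```

```text
[495.52198614 -81.62593435 263.64602493]
```

View pics/s10c.png

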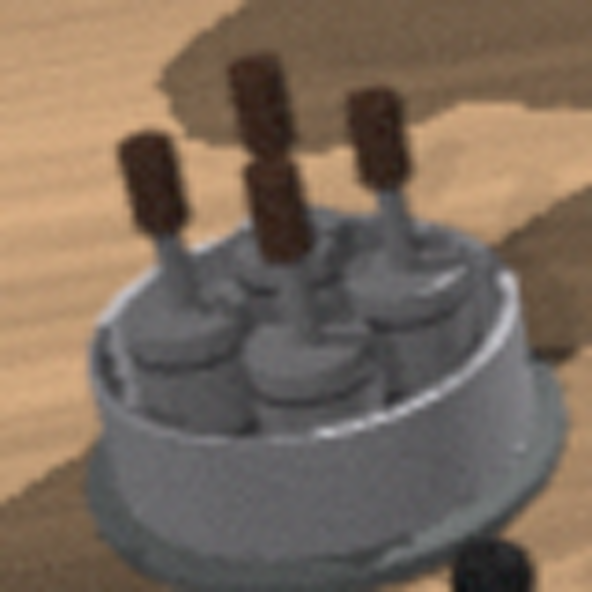

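View pics/wrist10.png

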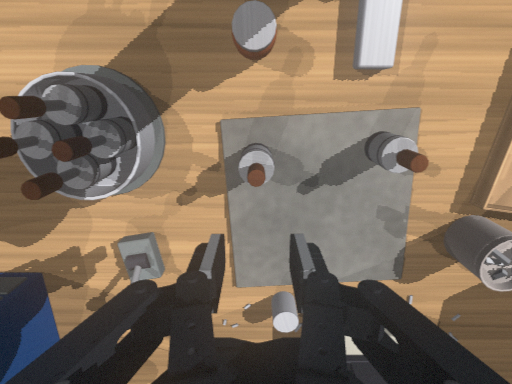

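Run:
```python
from h import *
print(ray('wrist10',257,175,111),ray('wrist10',418.5,160.5,111))
```

```text
[497.0120583 -80.2172095 111.       ] [480.93109444  89.27157354 111.        ]
```

>>> drive_tool([
  [-0.02, 0.005, 0.15],
  [-0.02, 0.005, 0.35],
  [-0.02, 0.005, 0.55],
  [-0.02, 0.005, 0.72],
  [-0.02, 0.005, 0.85],
  [-0.02, 0.005, 0.92],
  [-0.02, 0.005, 0.943],
  [-0.02, 0.005, 0.943],
], gripper=[0.42, 0.42, 0.42, 0.42, 0.42, 0.42, 0.42, 0.42], twist=[0, 0, 0, 0, 0, 0, 0, 0])

```text
time_s: 33.35
eef_pos: [499.4, -81.6, 75.7]
ee_rot: [-0.001, 0.001, 1.0, 0.0]
force: [-0.1, 1.0, -0.4]
grip_width: 0.422
```

>>> drive_tool([
  [0, 0, 0],
  [0, 0, -0.003],
  [0, 0, -0.006],
  [0, 0, -0.01],
  [0, 0, -0.01],
], gripper=[0.35, 0.28, 0.2, 0.1, 0.1], twist=[0, 0, 0, 0, 0])

```text
time_s: 33.85
eef_pos: [499.7, -80.8, 78.3]
ee_rot: [-0.0, 0.0, 1.0, 0.0]
force: [-0.6, -0.6, -3.8]
grip_width: 0.22
```

>>> drive_tool([
  [0, 0, -0.05],
  [0, 0, -0.15],
  [0, 0, -0.25],
  [0, 0, -0.35],
  [0, 0, -0.45],
  [0, 0, -0.55],
  [0, 0, -0.62],
  [0, 0, -0.65],
  [0, 0, -0.65],
  [0, 0, -0.65],
], gripper=[0.1, 0.1, 0.1, 0.1, 0.1, 0.1, 0.1, 0.1, 0.1, 0.1], twist=[0, 0, 0, 0, 0, 0, 0, 0, 0, 0])

```text
time_s: 34.85
eef_pos: [499.5, -80.8, 207.7]
ee_rot: [-0.001, 0.0, 1.0, 0.0]
force: [-0.6, 0.3, -2.8]
grip_width: 0.217
```

>>> drive_tool([
  [0, 0.08, 0],
  [0, 0.2, 0],
  [0, 0.36, 0],
  [0, 0.56, 0],
  [0, 0.76, 0],
  [0, 0.88, 0],
  [0, 0.96, 0],
  [0, 1.0, 0],
  [0, 1.0, 0],
], gripper=[0.1, 0.1, 0.1, 0.1, 0.1, 0.1, 0.1, 0.1, 0.1], twist=[0, 0, 0, 0, 0, 0, 0, 0, 0])

```text
time_s: 35.75
eef_pos: [499.6, 119.6, 207.7]
ee_rot: [-0.001, -0.0, 1.0, -0.0]
force: [0.3, -0.4, -2.6]
grip_width: 0.22
```

>>> drive_tool([
  [0, 0.08, 0],
  [-0.01, 0.2, 0],
  [-0.02, 0.36, 0],
  [-0.03, 0.56, 0],
  [-0.04, 0.76, 0],
  [-0.05, 0.88, 0],
  [-0.05, 0.94, 0],
  [-0.05, 0.965, 0],
  [-0.05, 0.965, 0],
], gripper=[0.1, 0.1, 0.1, 0.1, 0.1, 0.1, 0.1, 0.1, 0.1], twist=[0, 0, 0, 0, 0, 0, 0, 0, 0])

```text
time_s: 36.65
eef_pos: [510.1, 311.3, 208.1]
ee_rot: [-0.0, 0.0, 1.0, -0.0]
force: [-0.3, -0.5, -2.5]
grip_width: 0.219
```

Run:
```python
from h import *
for n in('top','wrist'): cap(n,n+'11')
print(ctrl.sense()['eef_pos'])
im=cv2.imread('pics/wrist11.png')
c=np.array([462.2,318.6]);a=np.array([223.,-31.])/225.1;b=np.array([31.,223.])/225.1
for sx,sy in((115,65),(111,61)):
  P=np.array([proj('wrist11',(*(c+i*sx*a+j*sy*b),28)) for i,j in((1,1),(1,-1),(-1,-1),(-1,1))]).round().astype(np.int32)
  cv2.polylines(im,[P],True,(0,255,0),1)
cv2.imwrite('pics/w11o.png',im)
```

```text
[510.19682955 310.8676522  208.34175736]
```

View pics/w11o.png

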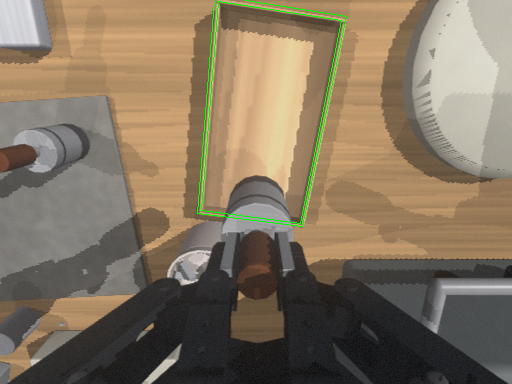

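>>> drive_tool([
  [0, 0, 0.08],
  [0, 0, 0.18],
  [0, 0, 0.28],
  [0, 0, 0.38],
  [0, 0, 0.47],
  [0, 0, 0.54],
  [0, 0, 0.59],
  [0, 0, 0.62],
  [0, 0, 0.64],
  [0, 0, 0.65],
  [0, 0, 0.655],
  [0, 0, 0.655],
], gripper=[0.1, 0.1, 0.1, 0.1, 0.1, 0.1, 0.1, 0.1, 0.1, 0.1, 0.1, 0.1], twist=[0, 0, 0, 0, 0, 0, 0, 0, 0, 0, 0, 0])

```text
time_s: 37.95
eef_pos: [510.0, 312.2, 77.6]
ee_rot: [0.0, 0.0, 1.0, 0.0]
force: [-1.5, 0.0, -2.9]
grip_width: 0.218
```

>>> drive_tool([
  [0, 0, 0.004],
  [0, 0, 0.007],
  [0, 0, 0.007],
], gripper=[0.1, 0.1, 0.1], twist=[0, 0, 0])

```text
time_s: 38.25
eef_pos: [509.9, 312.1, 75.9]
ee_rot: [-0.0, 0.0, 1.0, -0.0]
force: [-0.6, 0.1, -3.1]
grip_width: 0.218
```

Next I creep down 1 mm, release, rise and go over to the last mould at (482,91).

>>> drive_tool([
  [0, 0, 0.004],
  [0, 0, 0.004],
  [0, 0, 0.004],
  [0, 0, 0.004],
  [0, 0, 0.004],
  [0, 0, 0.004],
  [0, 0, -0.1],
  [0, 0, -0.25],
  [0, 0, -0.5],
  [0, 0, -0.7],
  [0, 0, -0.7],
  [0, 0, -0.7],
], gripper=[0.1, 0.1, 0.3, 0.42, 0.42, 0.42, 0.42, 0.42, 0.42, 0.42, 0.42, 0.42], twist=[0, 0, 0, 0, 0, 0, 0, 0, 0, 0, 0, 0])

```text
time_s: 39.45
eef_pos: [510.0, 312.1, 216.3]
ee_rot: [0.001, 0.0, 1.0, 0.0]
force: [-0.4, -0.2, 0.0]
grip_width: 0.422
```

>>> drive_tool([
  [0.14, -1.0, 0],
  [0.14, -1.0, 0],
  [0.14, -1.0, 0],
  [0.14, -1.0, 0],
  [0.14, -1.0, 0],
  [0.14, -1.0, 0],
], gripper=[0.42, 0.42, 0.42, 0.42, 0.42, 0.42], twist=[0, 0, 0, 0, 0, 0])

```text
time_s: 40.05
eef_pos: [481.5, 111.4, 214.8]
ee_rot: [-0.001, 0.001, 1.0, 0.0]
force: [0.4, -0.3, 0.4]
grip_width: 0.419
```

Run:
```python
from h import *
for n in('scene','wrist'): cap(n,n+'12')
print(ctrl.sense()['eef_pos']); crop('scene12',90,120,390,290,2.6,'s12c')
```

```text
[481.72465162 112.88659961 215.15237002]
```

View pics/s12c.png

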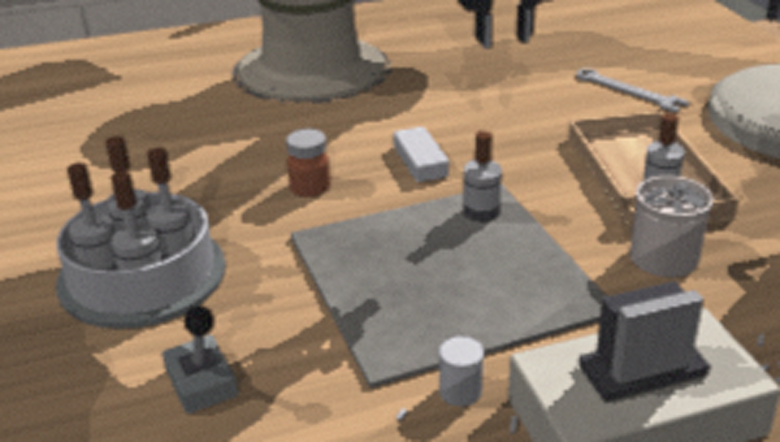

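View pics/wrist12.png

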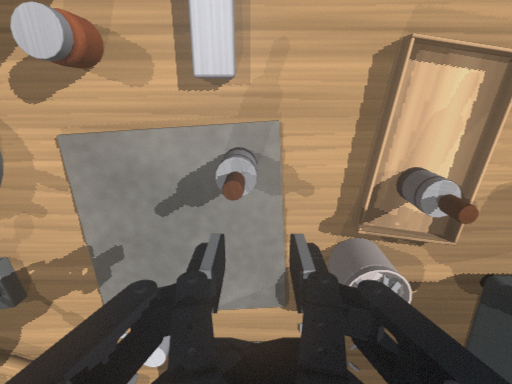

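Run:
```python
from h import *
print(ray('wrist12',233,188,112),ray('wrist12',237,175,68))
```

```text
[481.62720555  90.81512051 112.        ] [481.66011075  91.55180875  68.        ]
```

>>> drive_tool([
  [0, -0.105, 0.05],
  [0, -0.105, 0.2],
  [0, -0.105, 0.38],
  [0, -0.105, 0.54],
  [0, -0.105, 0.64],
  [0, -0.105, 0.685],
  [0, -0.105, 0.697],
  [0, -0.105, 0.697],
], gripper=[0.42, 0.42, 0.42, 0.42, 0.42, 0.42, 0.42, 0.42], twist=[0, 0, 0, 0, 0, 0, 0, 0])

```text
time_s: 40.95
eef_pos: [482.2, 91.6, 76.9]
ee_rot: [0.0, -0.0, 1.0, -0.0]
force: [-0.1, 0.1, -0.2]
grip_width: 0.418
```

>>> drive_tool([
  [0, 0, 0],
  [0, 0, -0.003],
  [0, 0, -0.006],
  [0, 0, -0.01],
  [0, 0, -0.01],
], gripper=[0.35, 0.28, 0.2, 0.1, 0.1], twist=[0, 0, 0, 0, 0])

```text
time_s: 41.45
eef_pos: [481.7, 91.1, 78.5]
ee_rot: [-0.0, 0.0, 1.0, 0.0]
force: [-0.1, 0.5, -2.4]
grip_width: 0.217
```

>>> drive_tool([
  [0, 0, -0.05],
  [0, 0, -0.15],
  [0, 0, -0.25],
  [0, 0, -0.35],
  [0, 0, -0.43],
  [0, 0, -0.48],
  [0, 0, -0.5],
  [0, 0, -0.5],
  [0, 0, -0.5],
], gripper=[0.1, 0.1, 0.1, 0.1, 0.1, 0.1, 0.1, 0.1, 0.1], twist=[0, 0, 0, 0, 0, 0, 0, 0, 0])

```text
time_s: 42.35
eef_pos: [481.5, 91.1, 177.8]
ee_rot: [-0.001, 0.0, 1.0, 0.0]
force: [-0.3, -0.6, -3.0]
grip_width: 0.215
```

>>> drive_tool([
  [0.02, 0.08, 0],
  [0.06, 0.2, 0],
  [0.11, 0.36, 0],
  [0.17, 0.56, 0],
  [0.23, 0.76, 0],
  [0.28, 0.88, 0],
  [0.32, 0.96, 0],
  [0.335, 1.0, 0],
  [0.335, 1.0, 0],
  [0.335, 1.0, 0],
], gripper=[0.1, 0.1, 0.1, 0.1, 0.1, 0.1, 0.1, 0.1, 0.1, 0.1], twist=[0, 0, 0, 0, 0, 0, 0, 0, 0, 0])

```text
time_s: 43.35
eef_pos: [415.2, 290.5, 178.2]
ee_rot: [-0.0, 0.0, 1.0, -0.0]
force: [0.2, 0.2, -3.3]
grip_width: 0.221
```

>>> drive_tool([
  [0, 0.06, 0],
  [0, 0.14, 0],
  [0, 0.17, 0],
  [0, 0.17, 0.05],
  [0, 0.17, 0.14],
  [0, 0.17, 0.24],
  [0, 0.17, 0.34],
  [0, 0.17, 0.42],
  [0, 0.17, 0.47],
  [0, 0.17, 0.495],
  [0, 0.17, 0.505],
  [0, 0.17, 0.505],
], gripper=[0.1, 0.1, 0.1, 0.1, 0.1, 0.1, 0.1, 0.1, 0.1, 0.1, 0.1, 0.1], twist=[0, 0, 0, 0, 0, 0, 0, 0, 0, 0, 0, 0])

```text
time_s: 44.55
eef_pos: [415.1, 325.2, 77.7]
ee_rot: [0.0, 0.0, 1.0, 0.0]
force: [-0.0, -0.3, -2.6]
grip_width: 0.217
```

>>> drive_tool([
  [0, 0, 0.004],
  [0, 0, 0.008],
  [0, 0, 0.012],
  [0, 0, 0.012],
], gripper=[0.1, 0.1, 0.1, 0.1], twist=[0, 0, 0, 0])

```text
time_s: 44.95
eef_pos: [414.9, 325.1, 75.1]
ee_rot: [0.0, 0.0, 1.0, -0.0]
force: [0.6, -0.1, -3.2]
grip_width: 0.214
```

>>> drive_tool([
  [0, 0, 0],
  [0, 0, 0],
  [0, 0, 0],
  [0, 0, 0],
  [0, 0, -0.1],
  [0, 0, -0.25],
  [0, 0, -0.5],
  [0, 0, -0.75],
  [0, 0, -0.75],
], gripper=[0.3, 0.42, 0.42, 0.42, 0.42, 0.42, 0.42, 0.42, 0.42], twist=[0, 0, 0, 0, 0, 0, 0, 0, 0])

```text
time_s: 45.85
eef_pos: [417.0, 326.2, 231.7]
ee_rot: [0.006, -0.0, 1.0, 0.003]
force: [1.2, -0.5, -0.5]
grip_width: 0.421
```

Run:
```python
from h import *
for n in('scene','wrist','top'): cap(n,n+'13')
s=ctrl.sense();print(s['eef_pos'],s['joints']); crop('scene13',90,120,390,290,2.6,'s13c')
```

```text
[414.62215948 324.95431566 224.42122379] [ 4.42150358e-01  3.22622182e-01  1.50271643e+00 -2.24613750e-05
  1.31717350e+00 -1.12843485e+00]
```

View pics/s13c.png

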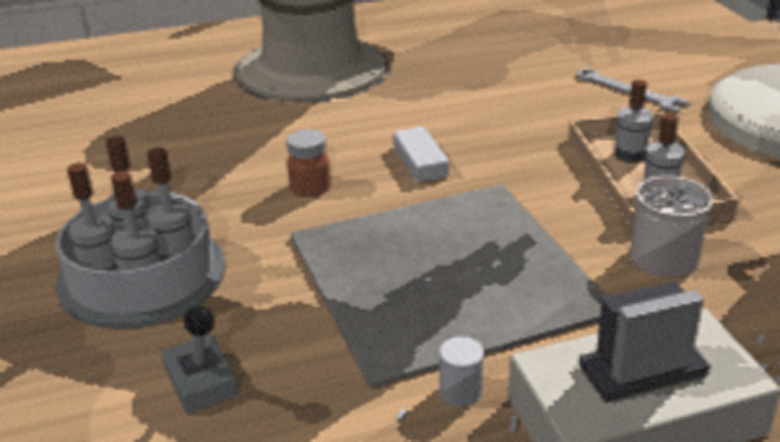

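View pics/wrist13.png

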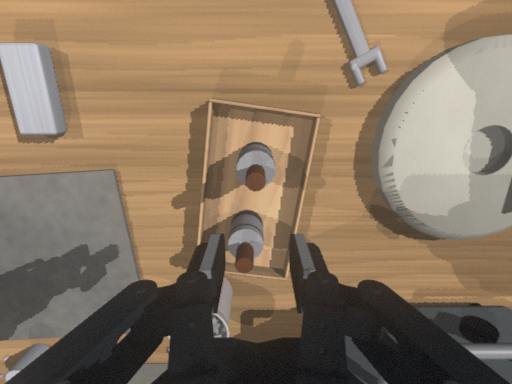

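View pics/top13.png

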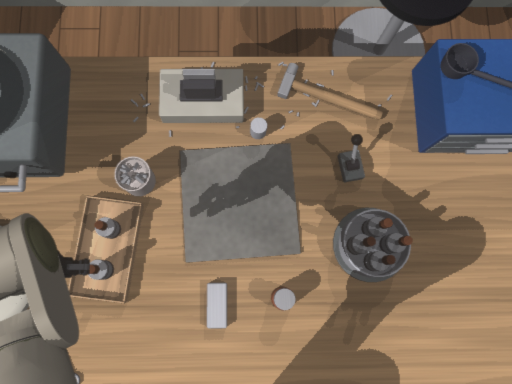

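>>> drive_tool([
  [-0.75, -1.0, 0],
  [-0.75, -1.0, 0],
  [-0.75, -1.0, 0],
  [-0.75, -1.0, 0],
  [-0.75, -1.0, 0],
  [-0.75, -1.0, 0],
  [-0.75, -1.0, 0],
  [-0.75, -1.0, 0],
  [-0.75, -1.0, 0],
  [-0.75, -1.0, 0],
  [-0.75, -1.0, 0],
], gripper=[0.42, 0.42, 0.42, 0.42, 0.42, 0.42, 0.42, 0.42, 0.42, 0.42, 0.42], twist=[0.891, 0.891, 0.891, 0.891, 0.891, 0.891, 0.891, 0.891, 0.891, 0.891, 0.891])

```text
time_s: 47.1
eef_pos: [564.4, 125.0, 223.3]
ee_rot: [-0.001, 0.644, 0.765, -0.001]
force: [0.1, 0.5, -0.4]
grip_width: 0.423
```

Run:
```python
from h import *
s=ctrl.sense(); q=s['ee_rot']; M=R.from_quat([q[1],q[2],q[3],q[0]]).as_matrix(); p=s['eef_pos']
print(p,M.round(3).tolist(),s['joints'].round(2))
print('to hover',(M.T@(np.array([650,-235,225])-p)/200).round(3))
```

```text
[564.374288   125.02605106 223.3391934 ] [[-0.17, 0.985, -0.003], [0.985, 0.17, -0.0], [0.0, -0.003, -1.0]] [ 0.02  0.44  1.34  0.    1.37 -0.16]
to hover [-1.847  0.116 -0.01 ]
```

>>> drive_tool([
  [-0.92, 0.05, 0],
  [-0.92, 0.05, 0],
  [-0.92, 0.05, 0],
  [-0.92, 0.05, 0],
  [-0.92, 0.05, 0],
], gripper=[0.55, 0.55, 0.55, 0.55, 0.55], twist=[0, 0, 0, 0, 0])

```text
time_s: 47.6
eef_pos: [606.1, -58.6, 223.3]
ee_rot: [-0.001, 0.645, 0.764, -0.001]
force: [0.1, 0.7, 0.5]
grip_width: 0.549
```

>>> drive_tool([
  [-0.9, 0.06, 0],
  [-0.9, 0.06, 0],
  [-0.9, 0.06, 0],
  [-0.9, 0.06, 0],
  [-0.9, 0.06, 0],
  [-0.9, 0.06, 0],
], gripper=[0.55, 0.55, 0.55, 0.55, 0.55, 0.55], twist=[0, 0, 0, 0, 0, 0])

```text
time_s: 48.2
eef_pos: [648.4, -229.2, 223.8]
ee_rot: [-0.001, 0.644, 0.765, -0.0]
force: [0.1, -0.6, -0.9]
grip_width: 0.552
```

Run:
```python
from h import *
for n in('scene','wrist'): cap(n,n+'14')
s=ctrl.sense();print(s['eef_pos'],s['joints'].round(2))
```

```text
[ 648.57401022 -228.18455822  224.84732492] [-0.51  0.7   0.92  0.    1.53 -0.68]
```

View pics/wrist14.png

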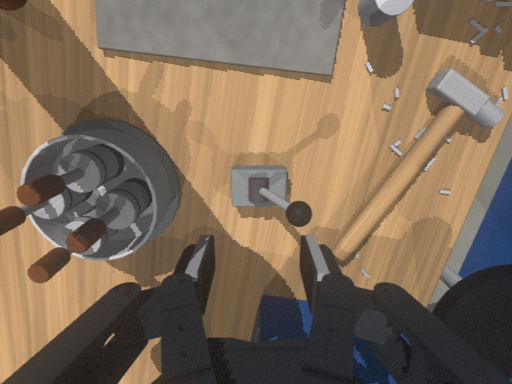

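Run:
```python
from h import *
s=ctrl.sense(); q=s['ee_rot']; M=R.from_quat([q[1],q[2],q[3],q[0]]).as_matrix(); p=s['eef_pos']
b=ray('wrist14',298,214,101);c=np.mean([ray('wrist14',u,v,25) for u,v in((232,167.5),(285.5,166.5),(287.5,206),(233,207))],0)
print(p,'ball',b,'blk',c, 'on pred',2*c[:2]-b[:2])
print('ball in tool/200',(M.T@(b-p)/200).round(3),'blk',(M.T@(c-p)/200).round(3))
```

```text
[ 648.57401022 -228.18455822  224.84732492] ball [ 695.60796566 -254.34006429  101.        ] blk [ 657.35112768 -257.20033839   25.        ] on pred [ 619.09428971 -260.0606125 ]
ball in tool/200 [-0.17   0.209  0.619] blk [-0.151  0.019  0.999]
```

>>> drive_tool([
  [-0.16, 0.188, 0],
  [-0.16, 0.188, 0],
  [-0.16, 0.188, 0.15],
  [-0.16, 0.188, 0.3],
  [-0.16, 0.188, 0.45],
  [-0.16, 0.188, 0.6],
  [-0.16, 0.188, 0.7],
  [-0.16, 0.188, 0.724],
  [-0.16, 0.188, 0.724],
], gripper=[0.55, 0.55, 0.55, 0.55, 0.55, 0.55, 0.55, 0.55, 0.55], twist=[0, 0, 0, 0, 0, 0, 0, 0, 0])

```text
time_s: 49.2
eef_pos: [691.2, -253.9, 80.5]
ee_rot: [-0.0, 0.644, 0.765, -0.0]
force: [0.7, 0.1, 0.7]
grip_width: 0.548
```

Run:
```python
from h import *
cap('wrist','wrist15')
s=ctrl.sense();print(s['eef_pos'],s['joints'].round(2),s['force'])
```

```text
[ 691.54039524 -254.4099293    81.64924252] [-0.51  0.92  0.88  0.    1.34 -0.68] [0.38400729 0.58456637 0.21669391]
```

View pics/wrist15.png

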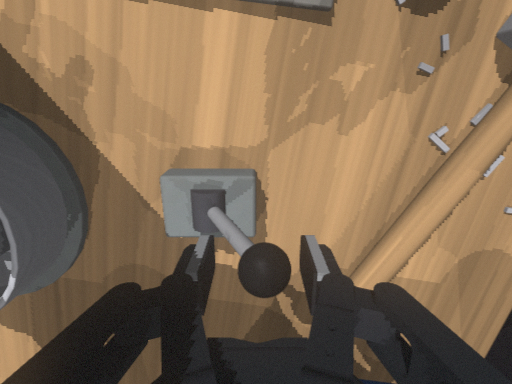

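>>> drive_tool([
  [0, -0.03, 0],
  [0, -0.07, 0],
  [0, -0.12, 0],
  [0, -0.17, 0],
  [0, -0.22, 0],
  [0, -0.27, 0],
  [0, -0.32, 0],
  [0, -0.36, 0],
  [0, -0.39, 0],
  [0, -0.4, 0],
  [0, -0.4, 0],
], gripper=[0.55, 0.55, 0.55, 0.55, 0.55, 0.55, 0.55, 0.55, 0.55, 0.55, 0.55], twist=[0, 0, 0, 0, 0, 0, 0, 0, 0, 0, 0])

```text
time_s: 50.35
eef_pos: [612.1, -268.7, 80.6]
ee_rot: [0.0, 0.644, 0.765, -0.0]
force: [0.6, -0.3, 0.3]
grip_width: 0.552
```

>>> drive_tool([
  [0, -0.01, 0],
  [0, -0.02, 0],
  [0, -0.02, 0],
], gripper=[0.55, 0.55, 0.55], twist=[0, 0, 0])

```text
time_s: 50.65
eef_pos: [608.1, -269.3, 80.2]
ee_rot: [-0.0, 0.644, 0.765, -0.0]
force: [0.6, 0.4, 0.2]
grip_width: 0.553
```

Run:
```python
from h import *
for n in('wrist','scene','top'):cap(n,n+'16')
s=ctrl.sense();print(s['eef_pos'],s['joints'].round(2),s['force'])
crop('scene16',90,150,240,290,4,'s16c')
```

```text
[ 608.21230958 -269.25374171   80.21312563] [-0.59  0.76  1.2  -0.    1.19 -0.76] [-0.03677448 -0.44217427  0.38816023]
```

View pics/wrist16.png

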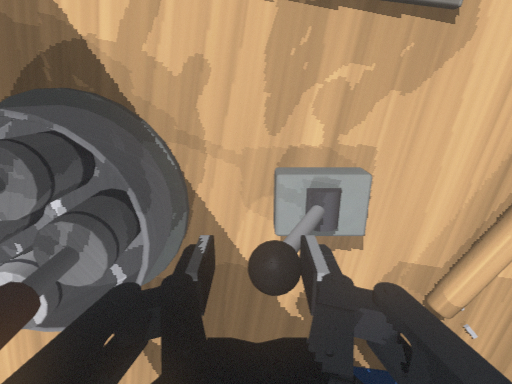

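View pics/s16c.png

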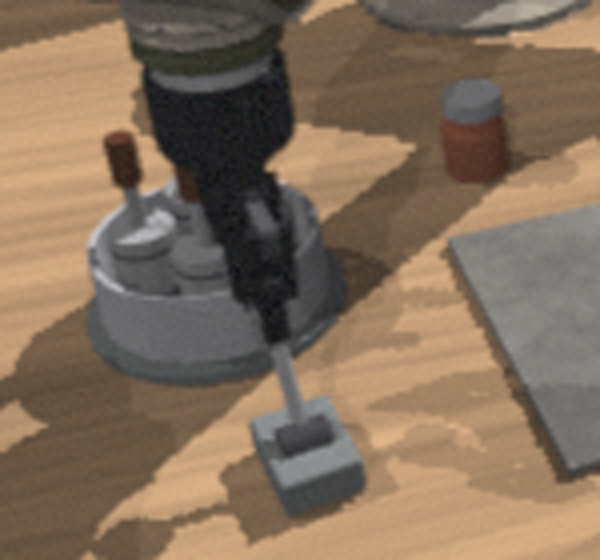

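>>> drive_tool([
  [0, -0.01, 0],
  [0, -0.015, 0],
  [0, -0.02, 0],
  [0, -0.02, 0],
], gripper=[0.55, 0.55, 0.55, 0.55], twist=[0, 0, 0, 0])

```text
time_s: 51.2
eef_pos: [604.6, -269.9, 80.5]
ee_rot: [0.0, 0.644, 0.765, 0.0]
force: [3.0, 0.2, -0.8]
grip_width: 0.553
```

>>> drive_tool([
  [0, -0.007, 0],
  [0, -0.015, 0],
  [0, -0.015, 0],
], gripper=[0.55, 0.55, 0.55], twist=[0, 0, 0])

```text
time_s: 51.5
eef_pos: [603.2, -270.2, 81.2]
ee_rot: [0.002, 0.644, 0.765, 0.001]
force: [11.3, 2.2, -0.7]
grip_width: 0.548
```

>>> drive_tool([
  [0, -0.03, 0],
  [0, -0.05, 0],
  [0, -0.05, -0.05],
  [0, -0.05, -0.2],
  [0, -0.05, -0.4],
  [0, -0.05, -0.6],
  [0, -0.05, -0.8],
  [0, -0.05, -0.9],
  [0, -0.05, -0.9],
], gripper=[0.55, 0.55, 0.55, 0.55, 0.55, 0.55, 0.55, 0.55, 0.55], twist=[0, 0, 0, 0, 0, 0, 0, 0, 0])

```text
time_s: 52.4
eef_pos: [591.9, -272.7, 263.7]
ee_rot: [0.003, 0.644, 0.765, 0.0]
force: [0.0, 0.6, -0.2]
grip_width: 0.553
```

I got the sign of that back-off wrong: it pushed about 10 mm further against the stop before rising, instead of retreating. I'll check what state that left things in.

>>> drive_tool([
  [0.8, 0, 0],
  [0.8, 0, 0],
  [0.8, 0, 0],
  [0.8, 0, 0],
  [0.8, 0, 0],
  [0.8, 0, 0],
], gripper=[0.55, 0.55, 0.55, 0.55, 0.55, 0.55], twist=[0, 0, 0, 0, 0, 0])

```text
time_s: 53.0
eef_pos: [564.2, -115.4, 259.4]
ee_rot: [-0.001, 0.644, 0.765, -0.0]
force: [0.1, -0.4, -0.6]
grip_width: 0.552
```

Run:
```python
from h import *
for n in('wrist','scene','top'):cap(n,n+'17')
s=ctrl.sense();print(s['time_s'],s['eef_pos'],s['joints'].round(2),s['force'])
crop('scene17',90,150,240,290,4,'s17c');crop('top17',320,120,430,290,3.4,'t17c')
f=lambda u,v:(320+u/3.4,120+v/3.4)
```

```text
53.15 [ 564.27065634 -115.87475275  259.63685667] [-0.41  0.41  1.29 -0.    1.45 -0.58] [0.72184281 0.24762355 0.00926994]
```

View pics/s17c.png

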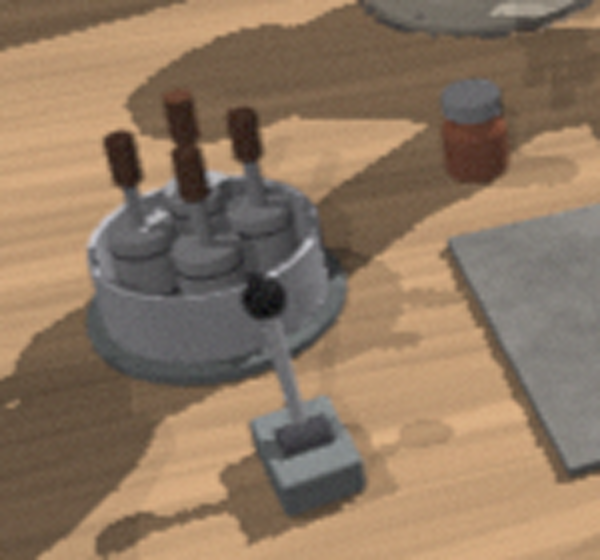

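View pics/t17c.png

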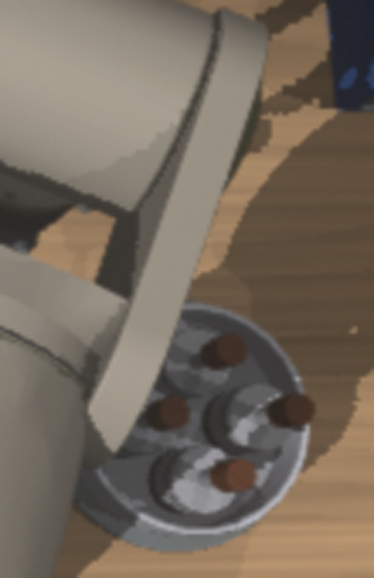

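View pics/wrist17.png

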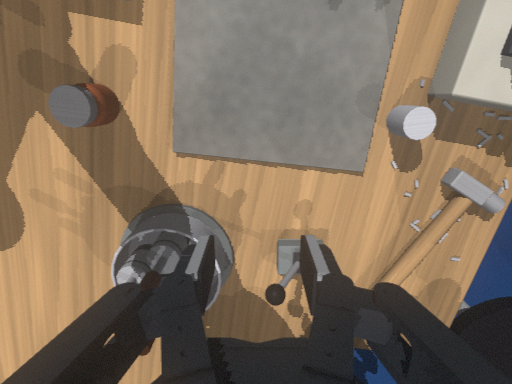

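Run:
```python
from h import *
print(tri([('scene17',156,224.25),('wrist17',275.5,294)]))
# off ball
print(tri([('top0',320+127/3.4,120+67/3.4),('scene0',100+333/5,180+318/5)]))
print(tri([('wrist14',298,214),('scene14',100+333/5,180+318/5)]), ray('wrist17',275.5,294,101), ray('scene17',156,224.25,101))
```

```text
(array([ 614.62989974, -265.34350258,  101.5238333 ]), np.float64(1.634275560260669))
(array([ 693.04214524, -252.64894864,   99.53545499]), np.float64(2.8557019071095837))
(array([ 695.75591844, -252.30967103,  101.78661335]), np.float64(2.3458603489452554)) [ 614.44074315 -267.09844991  101.        ] [ 615.1593214  -264.45048268  101.        ]
```

Run:
```python
from h import *
crop('scene17',90,130,390,290,2.6,'s17d')
```

```text
(no output)
```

View pics/s17d.png

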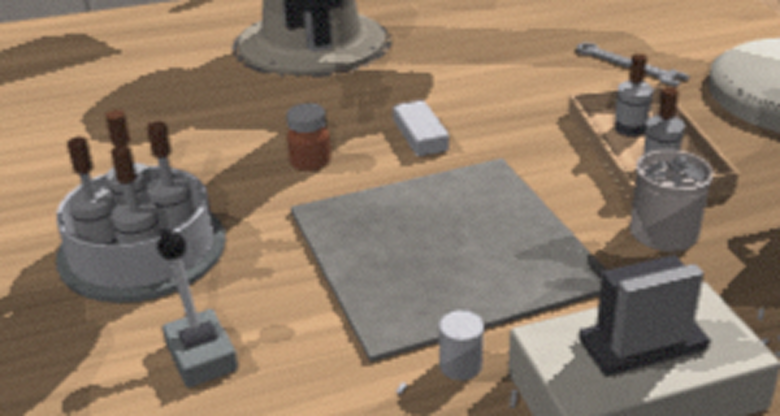

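The scene view shows four plunger-out moulds in the can, two plunger-in moulds in the tray, the lever over to the can side, and the cup and slug where they were. I'm handing the job in.

Run:
```python
from h import *
print(job.finish_job())
```

```text
the job is handed in; nothing more can be done
None
```

I handed the job in at about 53 s, with every mould placed and the heater switched on. One move at the switch may have pressed harder than it should have.

- **Moulds:** Six were present. The four with plungers out stand upright in the can, and the two with plungers in stand upright in the tray. One mould was knocked a few centimetres aside during the run. I found its new position and placed it normally.
- **Plungers:** In the last pictures they look as they did at the start. Closing the jaws pressed down with about 6 N on the first two moulds, and setting down the third also gave about 6 N. Both are under the roughly 8 N that moves a plunger.
- **Switch:** I threw the lever last, until it met its stop at about 11 N. Afterwards the ball measured (615, -265, 101.5) mm, about 81 mm from where it began. That fits fully over if the lever did not start quite at 0, but I did not push it again to check.
- **Left alone:** The cup and the plain aluminium casting were never touched and look unmoved.

**Mistake at the switch:** When backing off the lever I got the sign wrong. The finger pressed about 10 mm further against the stop before rising, with a brief force I did not record. I estimate 40–50 N, below the 120 N wrist limit. It pressed through the finger, so I don't think the 40 N limit on the arm and gripper body applies. The lever and block looked normal afterwards.

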